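Pack the sampling kit and hasp its case shut

TASK

Pack the sampling kit: lay the green-capped syringe flat and lengthwise in the bay with the green pad in the open grey case, and the red marker likewise in the bay with the red pad. Then shut the lid fully, and only after that swing the steel hasp on the lid's front edge down over the staple until it is fully home against the front of the case. Leave the other things on the bench where they are.

Things in the scene. Friction and masses are not known exactly. Their poses are not given: they have to be found in the camera images.
- kit_case: Grey case with black corners, fixed: 184 mm deep (x), 142 wide (y), box 70 high without lid. Origin: centre of its underside. x from front (robot side) to back (lid hinge), z up. Side walls 8 mm, front and back 6 mm thick, 70 mm high; dark 6 mm divider along x at y = 0, 66 mm high. The open lid leans over the bays: a gripper reaching in must lean back to the front, 20 to 45 degrees from vertical.
- bay_green (a point): Middle of the floor of the bay with the green pad (at the +y side): 141 mm along x, 60 mm wide, 24 mm deep, floor 46 mm above the bench; a dark foam block 31 mm long, 66 mm high over the bench, lies between the bay and the case's front wall. Axes as the case's. The syringe goes here, lengthwise along x, either end first.
- bay_red (a point): Middle of the floor of the bay with the red pad (at the -y side): 141 mm along x, 60 mm wide, 24 mm deep, floor 46 mm above the bench; a dark foam block 31 mm long, 66 mm high over the bench, lies between the bay and the case's front wall. Axes as the case's. The marker goes here, lengthwise along x, either end first.
- staple (a point): Outer end of the steel staple in the middle of the case's front face, 54 mm above the bench; it stands out 15 mm from the face and is 14 mm wide. Axes as the case's.
- kit_lid (a joint): Angle of the lid about its hinge at the back of the case: 0 shut, grows as the front edge rises, stop at 1.1 rad; starts about 1.0. A stiff hinge (about 0.5 N m of friction) keeps the lid where it is left. A push of 2 to 6 N on its outer face near the front edge shuts it. A fume hood overhangs the bench high up behind the case: keep the wrist forward of the lid's hinge.
- lid_hinge (a point): Point on the lid's hinge line, in the middle of the back edge, 71 mm above the bench; the lid turns about this point's y axis. The axes turn with the lid: -x points along the lid from hinge to front edge, z is the outward normal of the lid. The lid is a plate 184 mm long, 142 mm wide, its outer face 14 mm above this point along z.
- lid_edge (a point): Middle of the lid's front edge, on its outer face (moves with the lid; axes as lid_hinge).
- hasp (a joint): Angle of the hasp about its hinge on the lid's front edge: 0 hanging down flat on the front of the shut case, over the staple; 1.57 pointing straight out forward from the lid; starts 1.1 to 1.5, stop at 2.0. Light friction (0.035 N m) holds it where it is left; 1 to 2 N at its tab moves it.
- hasp_hinge (a point): Middle of the hasp's hinge line, 6 mm in front of the lid's front edge (79 mm above the bench when the lid is shut). The axes turn with the hasp: -z points along the hasp from hinge to tab, -x is the normal of its outer face (faces the robot when home, up when it points forward), y is the hinge line.
- hasp_tab (a point): Middle of the outer face of the hasp's solid end tab, 50 mm from the hinge. The hasp is a steel plate 36 mm wide, 4 mm thick and 66 mm long; its 16 mm wide slot for the staple lies 16 to 34 mm from the hinge, the rest is solid, with a rounded 8 mm thick end bead. Axes as hasp_hinge.
- syringe: Syringe lying, plunger pushed in, green cap: 120 mm long (own y), barrel 17 mm thick with its axis 9 mm above the underside, from 29 mm on the -y (cap) side to 38 mm on the +y side of the origin, then a finger flange 22 mm wide and the plunger. Origin: centre of the underside; grip the barrel there, across its width. The plunger does not move. 20 g.
- marker: Red marker pen lying: 125 mm long (own y), 10 mm wide (x), 10 to 12 mm high, does not roll. Origin: centre of the underside. 12 g.
- beaker: Bystander: glass beaker 57 mm across, 101 mm high; origin centre of its underside.
- vial_a: Bystander: capped vial 41 mm across, 75 mm high; origin centre of its underside.
- vial_b: Bystander: capped vial 41 mm across, 75 mm high; origin centre of its underside.
- timer: Bystander: flat white timer 66 x 64 x 18 mm; origin centre of its underside.
- tape: Bystander: green tape roll 69 mm across, 18 mm high, lying; origin centre of its underside.

How it is judged:
On the way, in this order (a step that is already met when the one before it is completed fails the run):
1. syringe flat in the green bay and marker flat in the red bay, let go (x of syringe in the frame of bay_green between -0.016 and 0.016 m and y of syringe in the frame of bay_green between -0.028 and 0.028 m and z of syringe in the frame of bay_green between -0.006 and 0.01 m and angle between the y axis of syringe and the x axis of bay_green, either way round below 0.3 rad and x of marker in the frame of bay_red between -0.014 and 0.014 m and y of marker in the frame of bay_red between -0.03 and 0.03 m and z of marker in the frame of bay_red between -0.006 and 0.01 m and angle between the y axis of marker and the x axis of bay_red, either way round below 0.3 rad and linear speed of each of syringe, marker below 0.02 m/s and contact force between the fingers and syringe below 0.05 N and contact force between the fingers and marker below 0.05 N), for 0.2 s.
2. lid fully shut (value of joint kit_lid below 0.05 rad), for 0.2 s.
3. hasp home over the staple (value of joint hasp below 0.12 rad), for 0.2 s.
At the end, for the whole second after the job is handed in: Syringe flat in the green bay, marker flat in the red bay (middle within 16 and 14 mm lengthwise, underside within 10 mm of the floor, within 0.3 rad of the bay's length), both at rest; lid shut within 0.05 rad; hasp home within 0.12 rad (x of syringe in the frame of bay_green between -0.016 and 0.016 m and y of syringe in the frame of bay_green between -0.028 and 0.028 m and z of syringe in the frame of bay_green between -0.006 and 0.01 m and angle between the y axis of syringe and the x axis of bay_green, either way round below 0.3 rad and x of marker in the frame of bay_red between -0.014 and 0.014 m and y of marker in the frame of bay_red between -0.03 and 0.03 m and z of marker in the frame of bay_red between -0.006 and 0.01 m and angle between the y axis of marker and the x axis of bay_red, either way round below 0.3 rad and value of joint kit_lid below 0.05 rad and value of joint hasp below 0.12 rad and linear speed of each of syringe, marker below 0.02 m/s); the robot touches nothing.
It fails at once if a bystander on the bench moved more than 30 mm (distance of any of beaker, vial_a, vial_b, timer, tape from where it was at the start of the episode above 0.03 m).
It fails at once if the hasp swung home before the lid was shut (value of joint hasp below 0.3 rad and value of joint kit_lid above 0.1 rad).
It also fails if it takes over 66 s, if anything falls off the work surface, if the arm or the gripper's body presses on something with over 40 N, if the wrist force passes 120 N, or if a joint passes its speed limit or range.

ROBOT

A 6-joint arm with a two-finger parallel gripper is mounted at the origin on a cart in front of the work surface, level with it; the furniture and walls round the work are solid. World frame = base frame: x ahead of the robot, y to its left, z up, the work surface at z = 0. Lengths are in m, angles in rad, forces in N, time in s.
With the tool pointing down it reaches from about 0.325 to 0.85 m from the base axis. Payload 4.4 kg.
Tool frame: the origin (TCP) lies at the very end of the fingers, on their centre line; the grasp point (between the pads) lies 19 mm behind it; z points along the fingers, y is the direction in which the jaws open and shut (so a half turn about z gives the same grasp; the last joint's range is limited). The gripper opens to 94 mm and grips with 3 to 60 N. Pads are 16 mm wide; open, the fingers measure 119 mm over their backs; the gripper's body (75 mm by 177 mm) begins 78 mm behind the grasp point.
Start: joints at [1.131, 0.207, 1.542, -0, 1.393, -0.15], TCP at [0.164, 0.551, 0.205] pointing down, gripper open.
Joint ranges: [-2.73, 2.73], [-0.86, 2.22], [0.23, 2.46], [-1.11, 4.25], [0.08, 2.63], [-2.82, 2.82]. Speed limits (rad/s): [2.79, 2.79, 3.14, 3.14, 3.14, 3.14].

INTERFACE

Orientations are given as a rotation vector (axis times angle).
In Python, from workcell import ctrl gives the robot as it stands.
- The arm moves only by the tool jog_arm, never from a script. Its argument "increments" is one flat list of numbers, 7 for each row, row after row: the shift along the tool's x, y, z in mm, then the turn, a rotation vector about the tool's x, y, z in degrees, then the finger opening in mm, from 0 to 94. A call has 1 to 5 rows; each row is the pose to reach, as a shift and turn from the pose commanded when the call began, along the tool's axes at that moment; what a row does not reach only later rows make up. A row lasts 1/12 s, in which the tool goes at most 41.7 mm and 7.16 degrees, less where a joint would pass 70% of its speed; a pose out of reach is approached as far as the arm can. A call with a gripper value outside its range is refused whole. The fingers move at their own pace and stop on an object; "grip_force" is the grip in N (left out, the last holds). Time passes only in rows, so rows that repeat a pose let the fingers close. It gives the time, the measured TCP pose, the force and the opening at its end, in the units of the state.
- ctrl.get_obs(): the state, without advancing time (a new reading comes with each control period).
- ctrl.capture(name): name is "side" or "top" or "wrist"; returns a dict with "image" (480x640x3 uint8, red, green, blue), "intrinsics" (3x3 intrinsics, pixels), "eye" and "rotation" of the camera in the world. Camera axes: x right, y up, looking along -z (the intrinsics and any distortion apply to the point x, -y, -z); pixel columns grow to the right and rows downward; lengths in m; the calibration is good to about 2 mm. A picture is of the moment at which its call begins. There is no depth.
- ctrl.job_done(): hands the job in, once; it reports no verdict.
Trained networks look in the newest picture that a camera, given by its name, has taken for a name from the list of things; names that differ only in an ending like _2 or _b are one class to them, and where a whole thing is asked for, a point or a joint stands for the part that bears it (a point fixed in the world has none). Each returns a list of dicts, best first, with "score" (0 to 1); they miss things now and then, are a little off and sometimes report something else, mostly with a low value. They report only what shows in the picture. A call takes as long as a camera call.
- ctrl.masks_of(camera, target): "region" (480x640 bool, what is visible of it).
- ctrl.tip_of(camera, target): "centre" ([x, y, z] in m, in world coordinates, good to about 4 mm: a listed point, or the origin of a listed thing).
The state is a dict: "time_s": time; "joint_positions": joint angles; "dq": joint speeds; "joint_efforts": joint torques, N m; "ee_pos": TCP position; "orientation": TCP orientation; "ft_force": force on the tool from outside, world axes, zero at the start; "torque": the same for the moment, N m; "width": finger opening in m.
Only numpy, scipy, OpenCV 4.12 (cv2) and the standard library are available. Lean on these libraries where they do the work, as an engineer would, in place of code of your own. Each camera call takes 0.05 s, during which the arm holds its last target.

## Working session

There is one attempt and no reset: what is moved stays moved. The work goes in short steps, Python scripts to look and compute and a tool call to move; the robot and the scene stay as the last step left them, time stands still between calls to the robot, and variables do not carry over. Pictures are saved under pics/ and viewed, and the job is handed in when it is done.

Besides the shell and the picture viewer there is one more tool, called after ">>>" as name(argument=value, ...), one argument or row to a line, values as JSON. jog_arm: Moves the arm, as the interface text tells. Its arguments: {"type":"object","properties":{"increments":{"type":"array","items":{"type":"number"}},"grip_force":{"type":"number"}},"required":["increments"]}

```bash
ls; mkdir -p pics
python3 - <<'E'
from workcell import ctrl
import cv2
print(ctrl.get_obs())
for n in ["side","top","wrist"]:
    c=ctrl.capture(n); cv2.imwrite(f"pics/{n}0.png",c["image"][:,:,::-1]); print(n,c["intrinsics"],c["eye"],c["rotation"])
    for t in ["bay_green","bay_red","staple","lid_edge","lid_hinge","hasp_hinge","hasp_tab","syringe","marker","beaker","vial_a","timer","tape","kit_case"]:
        print(n,t,[(round(r["score"],2),[round(float(v),4) for v in r["centre"]]) for r in ctrl.tip_of(n,t)][:3])
E
```

```text
pics
{'time_s': 0.0, 'joint_positions': array([ 1.13049623e+00,  2.07454135e-01,  1.54291133e+00, -2.18874138e-05,
        1.39352490e+00, -1.50500945e-01]), 'dq': array([ 1.57489968e-04, -9.20955014e-04,  3.27197358e-04,  3.65135982e-04,
       -2.91790841e-05, -2.06709274e-03]), 'joint_efforts': array([-1.47264222e-03, -3.70878589e+01, -2.81412596e+01,  6.96130889e-02,
        3.61192692e-02, -1.30419439e-04]), 'ee_pos': array([0.16398404, 0.55028267, 0.20429167]), 'orientation': array([-0.45352425, -3.10802753,  0.00346204]), 'ft_force': array([-0.30252674, -0.19511628,  0.12973522]), 'torque': array([ 0.00075992, -0.0426205 ,  0.04411113]), 'width': 0.09404959565154382}
side [[505.35470049   0.         318.76856758]
 [  0.         505.35470049 241.49536956]
 [  0.           0.           1.        ]] [ 0.47713539 -0.81200214  0.65740333] [ 0.95656173 -0.02465316 -0.03915902]
side bay_green [(0.71, [0.5953, 0.1326, 0.0426])]
side bay_red [(0.81, [0.5896, 0.0675, 0.0447])]
side staple [(0.83, [0.4662, 0.1134, 0.0568])]
side lid_edge [(0.66, [0.5833, 0.1023, 0.2372]), (0.21, [0.3876,
[... 1502 characters left out ...]
2166, 0.0015]), (0.38, [0.459, -0.2595, -0.0013])]
top timer [(0.9, [0.3876, 0.2092, 0.0001]), (0.41, [0.3834, -0.0563, 0.001])]
top tape [(0.78, [0.3807, -0.0517, 0.003]), (0.45, [0.3883, 0.2098, 0.0009])]
top kit_case [(0.68, [0.5741, 0.1049, -0.0004])]
wrist [[387.10832387   0.         315.52133145]
 [  0.         387.10832387 232.49237269]
 [  0.           0.           1.        ]] [0.08992344 0.57333843 0.38423814] [-0.23348158 -0.17280426  1.27306905]
wrist bay_green []
wrist bay_red []
wrist staple []
wrist lid_edge []
wrist lid_hinge []
wrist hasp_hinge []
wrist hasp_tab []
wrist syringe []
wrist marker []
wrist beaker []
wrist vial_a []
wrist timer []
wrist tape []
wrist kit_case []
```

View pictures.

View pics/side0.png

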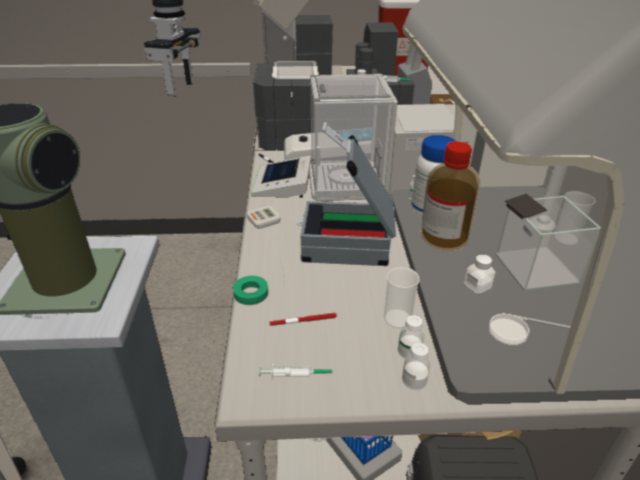

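View pics/top0.png

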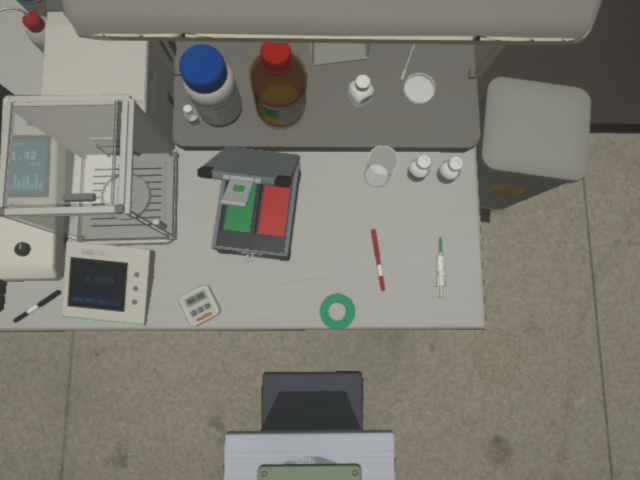

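```bash
cat > h.py <<'E'
import numpy as np, cv2
from scipy.spatial.transform import Rotation as Rn
from workcell import ctrl
def ray(c,uv):
    K=np.array(c["intrinsics"]);R=Rn.from_rotvec(c["rotation"]).as_matrix() if np.size(c["rotation"])==3 else np.array(c["rotation"])
    p=np.linalg.inv(K)@np.array([uv[0],uv[1],1.]); d=R@np.array([p[0],-p[1],-1.]); return np.array(c["eye"]),d
def onz(c,uv,z):
    e,d=ray(c,uv); return e+d*(z-e[2])/d[2]
def proj(c,P):
    R=Rn.from_rotvec(c["rotation"]).as_matrix(); q=R.T@(np.array(P)-c["eye"]); p=np.array(c["intrinsics"])@[q[0],-q[1],-q[2]]; return p[:2]/p[2]
def trot(tilt,yaw):
    # tool z = down leaned forward by tilt (deg) ; tool y = horizontal at yaw+90deg ; tool x toward robot
    t,y=np.radians([tilt,yaw]); f=np.array([np.cos(y),np.sin(y),0]); z=np.sin(t)*f-np.cos(t)*np.array([0,0,1]); Y=np.array([-np.sin(y),np.cos(y),0]); X=np.cross(Y,z)
    return np.stack([X,Y,z],1)
def inc(pos,tilt,yaw,p0=None,R0=None):
    o=ctrl.get_obs()
    p0=o["ee_pos"] if p0 is None else np.array(p0)
    R0=Rn.from_rotvec(o["orientation"]).as_matrix() if R0 is None else R0
    d=R0.T@(np.array(pos)-p0)*1000; rv=np.degrees(Rn.from_matrix(R0.T@trot(tilt,yaw)).as_rotvec())
    print("shift",d.round(1),"turn",rv.round(1),"rows min",max(np.linalg.norm(d)/41.7,np.linalg.norm(rv)/7.16).round(1))
def show():
    o=ctrl.get_obs(); R=Rn.from_rotvec(o["orientation"]).as_matrix(); print("t",round(o["time_s"],2),"p",o["ee_pos"].round(4),"q",o["joint_positions"].round(2),"F",o["ft_force"].round(1),"w",round(o["width"]*1000,1),"tilt",np.degrees(np.arctan2(np.hypot(R[0,2],R[1,2]),-R[2,2])).round(1),"yaw",np.degrees(np.arctan2(-R[0,1],R[1,1])).round(1))
E
python3 - <<'E'
from h import *
for cam in ["top","side"]:
    c=ctrl.capture(cam)
    for t,z in [("syringe",.009),("marker",.006)]:
        for r in ctrl.masks_of(cam,t)[:2]:
            m=r["region"]; v,u=np.nonzero(m); P=np.array([onz(c,(a,b),z) for a,b in zip(u,v)])[:,:2]
            mu=P.mean(0); w,V=np.linalg.eigh(np.cov((P-mu).T)); d=V[:,1]*np.sign(V[0,1]); s=(P-mu)@d
            print(cam,t,round(r["score"],2),m.sum(),"mid",(mu+d*(s.max()+s.min())/2).round(4),"len",round(np.ptp(s),4),"yaw",np.degrees(np.arctan2(d[1],d[0])).round(2))
im=ctrl.capture("top"); np.save("top.npy",im["image"])
x=im["image"][130:320,160:480]; cv2.imwrite("pics/crop.png",cv2.resize(x[:,:,::-1],None,fx=2.5,fy=2.5,interpolation=cv2.INTER_CUBIC))
show()
E
```

```text
top syringe 0.7 377 mid [ 0.467  -0.2598] len 0.1077 yaw -2.69
top marker 0.74 288 mid [ 0.4775 -0.1353] len 0.1216 yaw 8.06
top marker 0.65 695 mid [0.6168 0.1455] len 0.0775 yaw -32.59
side syringe 0.57 551 mid [ 0.4653 -0.2584] len 0.1143 yaw -1.6
side marker 0.84 252 mid [ 0.4795 -0.1343] len 0.1198 yaw 8.28
t 2.6 p [0.1643 0.551  0.2055] q [ 1.13  0.21  1.54  0.    1.39 -0.15] F [ 0.  -0.7 -0.6] w 93.7 tilt 0.0 yaw -16.6
```

View pics/crop.png

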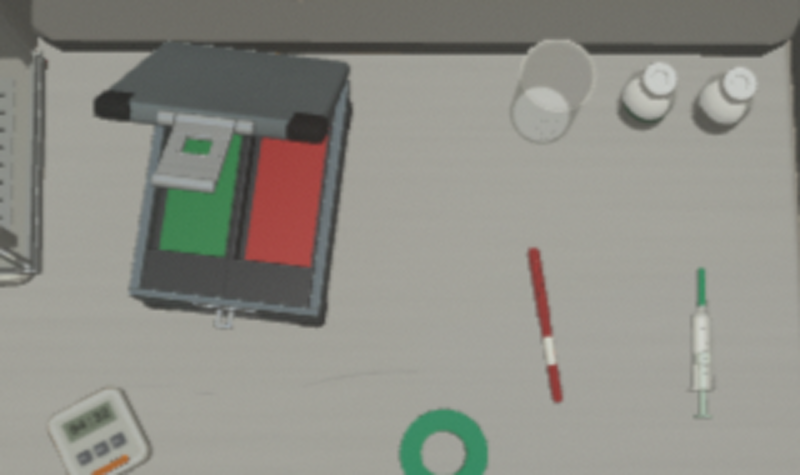

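Run:
```python
from h import *
c=ctrl.capture("top")
f=lambda a,z:onz(c,(160+a[0]/2.5,130+a[1]/2.5),z).round(4)
print("syr ends",f((702,267),.009),f((703,418),.009),"marker",f((533,249),.006),f((558,402),.006))
for n,a in dict(gbl=(160,250),gbr=(228,256),rbl=(245,260),rbr=(312,266),rtr=(327,138)).items(): print(n,f(a,.046))
im=cv2.resize(c["image"][130:320,160:480][:,:,::-1],None,fx=2.5,fy=2.5,interpolation=cv2.INTER_CUBIC)
def draw(o,yaw,col):
    y=np.radians(yaw);B=np.array([[np.cos(y),-np.sin(y)],[np.sin(y),np.cos(y)]])
    def P(x,yy,z): 
        w=np.array(o)+B@[x,yy]; p=proj(c,[*w,z]); return tuple(int(v) for v in ((p-[160,130])*2.5).round())
    for pts,z in [([(-.092,.071),(-.092,-.071),(.092,-.071),(.092,.071)],.07),([(-.055,.063),(-.055,.003),(.086,.003),(.086,.063)],.046),([(-.055,-.063),(-.055,-.003),(.086,-.003),(.086,-.063)],.046)]:
        cv2.polylines(im,[np.array([P(*q,z) for q in pts])],True,col,1)
    cv2.circle(im,P(-.107,0,.054),3,col,1)
draw((.575,.102),-6,(0,255,255))
cv2.imwrite("pics/fit.png",im)
```

```text
syr ends [ 0.5233 -0.2633  0.009 ] [ 0.4031 -0.2589  0.009 ] marker [ 0.5383 -0.1281  0.006 ] [ 0.4159 -0.1454  0.006 ]
gbl [0.5296 0.1623 0.046 ]
gbr [0.525  0.1105 0.046 ]
rbl [0.5219 0.0975 0.046 ]
rbr [0.5173 0.0464 0.046 ]
rtr [0.6184 0.036  0.046 ]
```

View pics/fit.png

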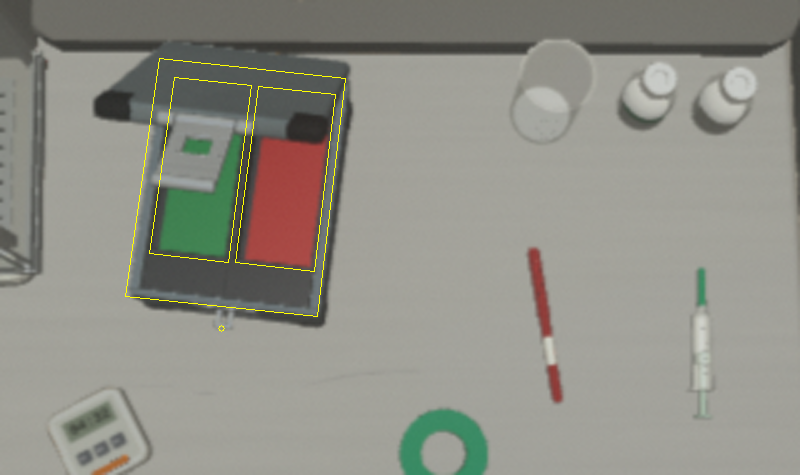

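Run:
```python
from h import *
inc((.38,.2,.23),0,-2)
```

```text
shift [-307.  -274.8  -24.6] turn [  0.    0.  -14.6] rows min 9.9
```

>>> jog_arm(
  increments=[-30,-27,-3,0,0,-1,70,-60,-54,-5,0,0,-3,70,-90,-80,-7,0,0,-5,60,-120,-107,-10,0,0,-6,60,-150,-134,-12,0,0,-7,50],
)

```text
time_s: 3.07
ee_pos: [0.2703, 0.3783, 0.2178]
orientation: [0.26, 3.13, 0.001]
ft_force: [1.0, 0.3, 0.1]
width: 0.064
```

>>> jog_arm(
  increments=[-32,-24,-3,0,0,-1,50,-64,-48,-5,0,0,-3,50,-96,-72,-7,0,0,-5,50,-128,-98,-10,0,0,-6,50,-160,-124,-12,0,0,-7,50],
)

```text
time_s: 3.48
ee_pos: [0.408, 0.2292, 0.2301]
orientation: [0.07, 3.14, 0.001]
ft_force: [0.3, 0.1, 0.5]
width: 0.0505
```

Run:
```python
from h import *
show()
inc((.42,-.13,.22),20,-2)
```

```text
t 3.48 p [0.408  0.2292 0.2301] q [ 0.33 -0.05  1.76  0.    1.42 -1.2 ] F [0.3 0.1 0.5] w 50.5 tilt 0.1 yaw -2.5
shift [ -28.  -358.3    9.9] turn [ -0.1 -19.9  -0.5] rows min 8.6
```

>>> jog_arm(
  increments=[0,-38,0,0,0,0,50,0,-76,0,0,0,0,50,0,-114,0,0,0,0,50,0,-152,0,0,0,0,50,0,-190,0,0,0,0,50],
)

```text
time_s: 3.9
ee_pos: [0.3979, 0.0393, 0.2297]
orientation: [0.071, 3.14, -0.0]
ft_force: [0.2, -0.2, 1.1]
width: 0.0499
```

>>> jog_arm(
  increments=[0,-38,0,0,-7,0,50,0,-76,0,0,-14,0,50,0,-114,0,0,-21,0,50,0,-152,0,0,-28,0,50,0,-185,0,0,-33,0,50],
)

```text
time_s: 4.32
ee_pos: [0.3906, -0.1242, 0.2292]
orientation: [0.057, 2.618, -0.008]
ft_force: [0.1, 0.2, -0.2]
width: 0.0502
```

Run:
```python
from h import *
show()
inc((.43,-.26,.07),33,-2)
```

```text
t 4.32 p [ 0.3906 -0.1242  0.2292] q [-0.85 -0.6   2.25  0.41  1.15 -2.48] F [ 0.1  0.2 -0.2] w 50.2 tilt 29.9 yaw -2.4
shift [  40.1 -134.9  159.8] turn [ 0.1 -3.1 -0.5] rows min 5.1
```

```bash
cat > fk.py <<'E'
from h import *
from scipy.optimize import least_squares
S=[([1.13049623,.207454135,1.54291133,0,1.3935249,-.1505],[.16398,.55028,.20429]),([.33,-.05,1.76,0,1.42,-1.2],[.408,.2292,.2301]),([-.85,-.6,2.25,.41,1.15,-2.48],[.3906,-.1242,.2292])]
def fk(q,p,s4=1,s6=-1):
    h,ox,oy,a2,ex,a3,L=p
    R=Rn.from_euler('z',q[0]).as_matrix(); x=np.array([0,0,0.])
    x=R@[ox,oy,h]
    R=R@Rn.from_euler('y',q[1]).as_matrix(); x=x+R@[0,0,a2]
    R=R@Rn.from_euler('y',q[2]).as_matrix(); x=x+R@[ex,0,a3]
    R=R@Rn.from_euler('z',s4*q[3]).as_matrix()@Rn.from_euler('y',q[4]).as_matrix(); x=x+R@[0,0,L]
    R=R@Rn.from_euler('z',-s6*(q[5])+np.pi/2).as_matrix()
    return x,R
def fit(S,s4=1):
    p0=[.3,0,-.08,.35,0,.35,.25]
    f=lambda p:np.concatenate([(fk(q,p,s4)[0]-x) for q,x in S]+[0.02*(np.array(p)-p0)])
    r=least_squares(f,p0); return r.x,[np.linalg.norm(fk(q,r.x,s4)[0]-x).round(4) for q,x in S]
E
python3 - <<'E'
from fk import *
o=ctrl.get_obs(); q=o["joint_positions"]; S[2]=(list(q),list(o["ee_pos"])); print(list(q.round(4)),list(o["ee_pos"].round(4)))
R=Rn.from_rotvec(o["orientation"]).as_matrix()
for s4 in (1,-1):
  p,e=fit(S,s4); print(s4,p.round(3),e); print((fk(q,p,s4)[1]).round(3).tolist())
print(R.round(3).tolist())
E
```

```text
[np.float64(-0.8465), np.float64(-0.5973), np.float64(2.2477), np.float64(0.4094), np.float64(1.1477), np.float64(-2.4787)] [np.float64(0.3906), np.float64(-0.1242), np.float64(0.2292)]
1 [0.199 0.025 0.085 0.443 0.001 0.459 0.345] [np.float64(0.0014), np.float64(0.0016), np.float64(0.0008)]
[[-0.866, 0.042, 0.499], [0.039, 0.999, -0.016], [-0.499, 0.005, -0.866]]
-1 [-0.417 -0.224  0.092  0.094 -0.369  0.689 -0.289] [np.float64(0.029), np.float64(0.0417), np.float64(0.0187)]
[[-0.983, -0.177, -0.045], [-0.132, 0.858, -0.497], [0.126, -0.483, -0.866]]
[[-0.866, 0.042, 0.499], [0.039, 0.999, -0.016], [-0.499, 0.005, -0.866]]
```

```bash
cat >> fk.py <<'E'
S[2]=([-0.8465,-0.5973,2.2477,0.4094,1.1477,-2.4787],[0.3906,-0.1242,0.2292])
PP,_=fit(S)
LO=np.array([-2.73,-.86,.23,-1.11,.08,-2.82]);HI=np.array([2.73,2.22,2.46,4.25,2.63,2.82])
def ik(pos,tilt,yaw,q0=None,flip=False):
    T=trot(tilt,yaw)
    if flip: T=T@np.diag([-1,-1,1.])
    best=None
    for g in ([q0] if q0 is not None else [[-.8,-.5,2.2,.4,1.1,-2.4],[0,0,1.8,0,1.2,-1.5],[0,0,1.8,0,1.2,1.5],[-.3,-.3,2.2,.3,1.,1.]]):
        f=lambda q:np.concatenate([(fk(q,PP)[0]-pos)*5,(fk(q,PP)[1]-T).ravel()])
        r=least_squares(f,np.clip(g,LO+.01,HI-.01),bounds=(LO,HI))
        if best is None or r.cost<best.cost: best=r
    return best.x,np.linalg.norm(fk(best.x,PP)[0]-pos),np.linalg.norm(fk(best.x,PP)[1]-T),np.minimum(best.x-LO,HI-best.x).min()
E
python3 - <<'E'
from fk import *
print(PP.round(4))
for n,p,t,y in [("syrpick",(.463,-.26,.007),33,-2),("syrpick",(.463,-.26,.007),25,-2),("syr up",(.43,-.26,.12),33,-2),("mark",(.4775,-.1365,.007),33,8),("mark",(.4775,-.1365,.007),25,8),("mark up",(.44,-.1365,.1),33,8),("green",(.596,.1317,.053),33,-6),("red",(.589,.066,.053),33,-6),("green up",(.54,.14,.15),33,-6),("hasp",(.47,.112,.03),30,-6),("hasp",(.47,.112,.03),50,-6),("lid",(.6,.1,.22),10,-6)]:
  for fl in (False,True):
    q,e,er,m=ik(p,t,y,None,fl); print(n,t,fl,q.round(2),"err",e.round(4),er.round(3),"margin",m.round(2))
E
```

```text
[0.1993 0.0247 0.0852 0.4427 0.0012 0.4592 0.3453]
syrpick 33 False [-0.85  0.06  2.27  0.61  0.54 -2.82] err 0.0142 0.182 margin 0.0
syrpick 33 True [-0.97  0.08  2.34  0.95  0.57 -0.14] err 0.0 0.0 margin 0.12
syrpick 25 False [-0.87  0.1   2.23  0.55  0.59 -2.82] err 0.0025 0.033 margin 0.0
syrpick 25 True [-0.89  0.1   2.24  0.61  0.59  0.24] err 0.0 0.0 margin 0.22
syr up 33 False [-0.99 -0.2   2.24  0.56  0.83 -2.82] err 0.0073 0.085 margin 0.0
syr up 33 True [-1.05 -0.19  2.27  0.66  0.85  0.16] err 0.0 0.0 margin 0.19
mark 33 False [-0.81  0.01  2.46  1.1   0.56  2.82] err 0.0074 0.066 margin 0.0
mark 33 True [-0.77 -0.01  2.43  0.96  0.55 -0.13] err 0.0 0.0 margin 0.03
mark 25 False [-0.66  0.01  2.33  0.58  0.57 -2.82] err 0.0013 0.016 margin 0.0
mark 25 True [-0.67  0.01  2.33  0.6   0.57  0.28] err 0.0 0.0 margin 0.13
mark up 33 False [-0.79 -0.31  2.38  0.58  0.8  -2.82] err 0.0069 0.075 margin 0.0
mark up 33 True [-0.86 -0.3   2.4   0.67  0.83  0.16] err 0.0 0.0 margin 0.06
green 33 False [ 0.16  0.12  2.15 -0.44  0.34 -0.94] err 0.0 0.0 margin 0.26
green 33 True [ 0.16  0.12  2.15 -0.44  0.34  2.21] err 0.0 0.0 margin 0.26
red 33 False [ 0.    0.06  2.21 -0.2   0.3  -1.29] err 0.0 0.0 margin 0.22
red 33 True [ 0.    0.06  2.21 -0.2   0.3   1.85] err 0.0 0.0 margin 0.22
green up 33 False [ 0.2  -0.14  2.15 -0.3   0.59 -1.06] err 0.0 0.0 margin 0.31
green up 33 True [ 0.2  -0.14  2.15 -0.3   0.59  2.08] err 0.0 0.0 margin 0.31
hasp 30 False [ 0.15 -0.11  2.42 -0.38  0.34 -1.  ] err 0.0 0.0 margin 0.04
hasp 30 True [ 0.15 -0.11  2.42 -0.38  0.34  2.15] err 0.0 0.0 margin 0.04
hasp 50 False [ 0.26 -0.11  2.46 -1.11  0.3  -0.19] err 0.031 0.252 margin 0.0
hasp 50 True [ 0.22 -0.12  2.46 -1.02  0.27  2.82] err 0.0326 0.259 margin 0.0
lid 10 False [ 0.04  0.15  1.59 -0.03  1.23 -1.42] err 0.0 0.0 margin 0.87
lid 10 True [ 0.04  0.15  1.59 -0.03  1.23  1.72] err 0.0 0.0 margin 0.87
```

Run:
```python
from fk import *
for n,p,ys in [("syr",(.463,-.26,.007),(-2,-6)),("syrup",(.443,-.26,.06),(-2,)),("syrup",(.463,-.26,.06),(-2,)),("mark",(.4775,-.1365,.007),(8,4)),("markup",(.465,-.1365,.05),(8,))]:
  for y in ys:
   for t in (10,15,20,22):
    q,e,er,m=ik(p,t,y); print(n,y,t,q.round(2),"err",e.round(4),er.round(3),"margin",m.round(2))
```

```text
syr -2 10 [-0.75  0.2   2.04  0.16  0.77 -2.39] err 0.0 0.0 margin 0.42
syr -2 15 [-0.79  0.16  2.11  0.28  0.7  -2.53] err 0.0 0.0 margin 0.29
syr -2 20 [-0.84  0.12  2.18  0.43  0.64 -2.69] err 0.0 0.0 margin 0.13
syr -2 22 [-0.86  0.11  2.2   0.49  0.62 -2.77] err 0.0 0.0 margin 0.05
syr -6 10 [-0.74  0.19  2.05  0.15  0.76 -2.31] err 0.0 0.0 margin 0.41
syr -6 15 [-0.78  0.15  2.12  0.26  0.68 -2.43] err 0.0 0.0 margin 0.34
syr -6 20 [-0.82  0.11  2.19  0.4   0.61 -2.6 ] err 0.0 0.0 margin 0.22
syr -6 22 [-0.84  0.1   2.21  0.47  0.59 -2.67] err 0.0 0.0 margin 0.15
syrup -2 10 [-0.78  0.09  2.03  0.15  0.9  -2.4 ] err 0.0 0.0 margin 0.42
syrup -2 15 [-0.82  0.04  2.1   0.25  0.83 -2.51] err 0.0 0.0 margin 0.31
syrup -2 20 [-0.87 -0.    2.16  0.37  0.78 -2.65] err 0.0 0.0 margin 0.17
syrup -2 22 [-0.9  -0.01  2.19  0.43  0.76 -2.71] err 0.0 0.0 margin 0.11
syrup -2 10 [-0.75  0.12  1.99  0.15  0.9  -2.37] err 0.0 0.0 margin 0.45
syrup -2 15 [-0.79  0.08  2.06  0.24  0.83 -2.48] err 0.0 0.0 margin 0.34
syrup -2 20 [-0.84  0.04  2.13  0.36  0.76 -2.61] err 0.0 0.0 margin 0.21
syrup 
[... 239 characters left out ...]
7  0.42  0.62 -2.65] err 0.0 0.0 margin 0.17
mark 8 22 [-0.64  0.03  2.29  0.49  0.6  -2.73] err 0.0 0.0 margin 0.09
mark 4 10 [-0.52  0.12  2.14  0.14  0.74 -2.26] err 0.0 0.0 margin 0.32
mark 4 15 [-0.56  0.07  2.21  0.25  0.66 -2.38] err 0.0 0.0 margin 0.25
mark 4 20 [-0.6   0.03  2.28  0.39  0.59 -2.55] err 0.0 0.0 margin 0.18
mark 4 22 [-0.62  0.02  2.3   0.46  0.57 -2.63] err 0.0 0.0 margin 0.16
markup 8 10 [-0.54  0.03  2.12  0.14  0.86 -2.34] err 0.0 0.0 margin 0.34
markup 8 15 [-0.59 -0.02  2.19  0.24  0.79 -2.45] err 0.0 0.0 margin 0.27
markup 8 20 [-0.64 -0.06  2.25  0.37  0.73 -2.6 ] err 0.0 0.0 margin 0.21
markup 8 22 [-0.66 -0.08  2.28  0.42  0.72 -2.66] err 0.0 0.0 margin 0.16
```

Run:
```python
from fk import *
inc((.435,-.259,.08),20,-4,p0=(.39,-.14,.229),R0=trot(33,-2.4))
```

```text
shift [  39.3 -117.   152.2] turn [ 0.7 13.   1.4] rows min 4.7
```

>>> jog_arm(
  increments=[7,-22,29,0,6,0,50,15,-45,58,0,10,1,50,23,-68,88,0,13,1,50,31,-92,118,1,13,1,50,37,-112,144,1,13,1,50],
)

```text
time_s: 4.73
ee_pos: [0.4255, -0.2369, 0.0829]
orientation: [0.093, 2.85, -0.016]
ft_force: [0.1, -0.0, 0.6]
width: 0.05
```

>>> jog_arm(
  increments=[0,0,0,0,0,0,50,0,0,0,0,0,0,50],
)

```text
time_s: 4.9
ee_pos: [0.4239, -0.2341, 0.0816]
orientation: [0.095, 2.855, -0.007]
ft_force: [-0.6, 0.1, 0.3]
width: 0.0503
```

Run:
```python
from fk import *
show()
inc((.455,-.2597,.007),20,-4)
c=ctrl.capture("wrist"); cv2.imwrite("pics/w1.png",c["image"][:,:,::-1])
```

```text
t 4.9 p [ 0.4239 -0.2341  0.0816] q [-0.83  0.01  2.08  0.26  0.87 -2.48] F [-0.6  0.1  0.3] w 50.3 tilt 16.3 yaw -3.8
shift [-10.5 -23.9  80.7] turn [ 0.3 -3.7  0.1] rows min 2.0
```

View pics/w1.png

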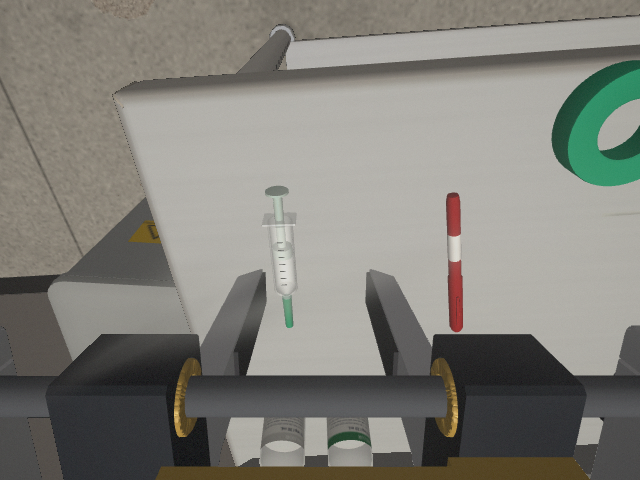

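Run:
```python
from fk import *
c=ctrl.capture("wrist")
a,b=onz(c,(277,191),.012),onz(c,(289,327),.009); print(a,b,(a+b)/2,np.degrees(np.arctan2(*(b-a)[1::-1])), np.linalg.norm(a-b))
a,b=onz(c,(454,194),.006),onz(c,(456,330),.006); print("marker",a,b,(a+b)/2,np.degrees(np.arctan2(*(b-a)[1::-1])), np.linalg.norm(a-b))
print([(r["score"],r["centre"]) for r in ctrl.tip_of("wrist","syringe")])
```

```text
[ 0.40507345 -0.25747013  0.012     ] [ 0.52736893 -0.26244512  0.009     ] [ 0.46622119 -0.25995763  0.0105    ] -2.329514244109163 0.12243339065639366
marker [ 0.41758928 -0.14368921  0.006     ] [ 0.54284289 -0.1266026   0.006     ] [ 0.48021609 -0.13514591  0.006     ] 7.768117420475462 0.126413680501663
[(0.81, [0.4643, -0.2599, 0.0006])]
```

>>> jog_arm(
  increments=[-5,-12,30,0,-2,0,50,-11,-24,60,0,-4,0,50,-11,-24,81,0,-4,0,50,-11,-24,81,0,-4,0,50],
  grip_force=12,
)

```text
time_s: 5.38
ee_pos: [0.4565, -0.2593, 0.008]
orientation: [0.089, 2.783, -0.013]
ft_force: [0.0, 0.1, -0.5]
width: 0.0499
```

Run:
```python
from fk import *
show()
inc((.456,-.2597,.007),20,-4)
c=ctrl.capture("wrist"); cv2.imwrite("pics/w2.png",c["image"][:,:,::-1])
```

```text
t 5.38 p [ 0.4565 -0.2593  0.008 ] q [-0.85  0.22  2.07  0.43  0.64 -2.67] F [ 0.   0.1 -0.5] w 49.9 tilt 20.5 yaw -3.6
shift [ 0.8 -0.4  0.8] turn [0.3 0.5 0.3] rows min 0.1
```

View pics/w2.png

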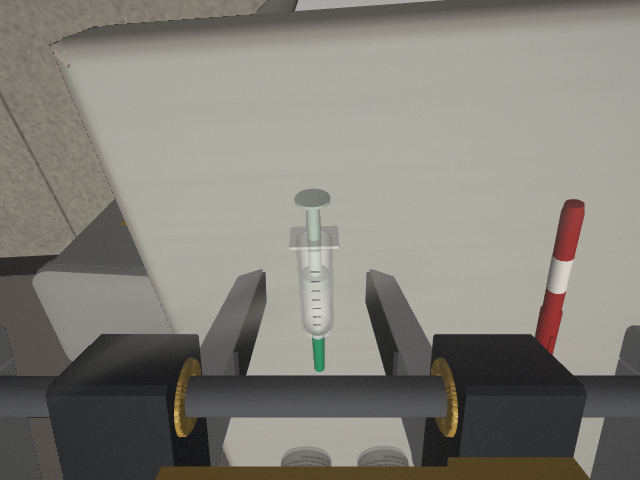

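>>> jog_arm(
  increments=[0,0,1,0,0,0,10,0,0,1,0,0,0,10,0,0,1,0,0,0,10,0,0,1,0,0,0,10,0,0,1,0,0,0,10],
  grip_force=12,
)

```text
time_s: 5.85
ee_pos: [0.458, -0.2615, 0.0095]
orientation: [0.089, 2.78, -0.018]
ft_force: [-1.0, -0.4, 0.9]
width: 0.0201
```

>>> jog_arm(
  increments=[0,0,-20,0,0,0,10,0,0,-50,0,0,0,10,0,0,-80,0,0,0,10,0,0,-80,0,0,0,10],
)

```text
time_s: 6.18
ee_pos: [0.4312, -0.2624, 0.0888]
orientation: [0.089, 2.775, -0.027]
ft_force: [0.2, -1.0, 0.7]
width: 0.0101
```

Run:
```python
from fk import *
show()
c=ctrl.capture("wrist"); cv2.imwrite("pics/w3.png",c["image"][:,:,::-1])
for p,t,y in [((.44,-.2,.18),20,-4),((.43,-.1,.2),20,-4),((.43,0,.2),22,-4),((.46,.08,.19),27,-6),((.5,.14,.19),30,-6)]:
  q,e,er,m=ik(p,t,y); print(q.round(2),e.round(4),m.round(2))
```

```text
t 6.18 p [ 0.4312 -0.2624  0.0888] q [-0.9   0.01  2.08  0.36  0.83 -2.62] F [ 0.2 -1.   0.7] w 10.1 tilt 21.0 yaw -3.7
[-0.77 -0.23  2.08  0.26  1.04 -2.37] 0.0 0.38
[-0.55 -0.37  2.13  0.18  1.08 -2.11] 0.0 0.33
[-0.26 -0.44  2.18  0.08  1.02 -1.79] 0.0 0.28
[ 0.04 -0.38  2.19 -0.08  0.86 -1.39] 0.0 0.27
[ 0.21 -0.25  2.12 -0.22  0.78 -1.13] 0.0 0.34
```

View pics/w3.png

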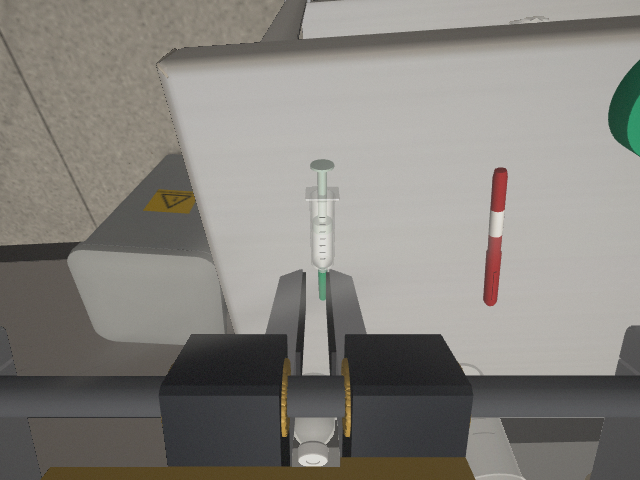

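Run:
```python
from fk import *
c=ctrl.capture("wrist")
a,b=onz(c,(322,164),.012),onz(c,(323,299),.009); print(a,b,(a+b)/2,np.degrees(np.arctan2(*(b-a)[1::-1])), np.linalg.norm(a-b))
inc((.456,-.260,.0065),20,-3)
```

```text
[ 0.40079248 -0.25623442  0.012     ] [ 0.52045032 -0.26202852  0.009     ] [ 0.4606214  -0.25913147  0.0105    ] -2.7722216772731105 0.11983559759738414
shift [ 3.6  2.2 82.5] turn [-0.4  0.7 -0.6] rows min 2.0
```

>>> jog_arm(
  increments=[0,0,0,0,0,0,35,0,0,0,0,0,0,35,0,0,0,0,0,0,35,0,0,0,0,0,0,35],
)

```text
time_s: 6.62
ee_pos: [0.429, -0.2584, 0.0819]
orientation: [0.09, 2.783, -0.013]
ft_force: [0.0, -0.9, 0.1]
width: 0.0328
```

Run:
```python
from fk import *
show()
inc((.455,-.260,.0065),20,-3)
```

```text
t 6.62 p [ 0.429  -0.2584  0.0819] q [-0.9   0.02  2.09  0.36  0.83 -2.63] F [ 0.  -0.9  0.1] w 32.8 tilt 20.5 yaw -3.7
shift [ 2.  -0.1 79.7] turn [-0.1  0.5 -0.7] rows min 1.9
```

>>> jog_arm(
  increments=[1,0,30,0,0,0,35,2,0,60,0,0,0,35,2,0,79,0,0,0,35,2,0,80,0,0,0,35,2,0,80,0,0,0,10],
  grip_force=12,
)

```text
time_s: 7.03
ee_pos: [0.4549, -0.2597, 0.006]
orientation: [0.09, 2.784, -0.012]
ft_force: [0.0, -0.5, -0.5]
width: 0.031
```

>>> jog_arm(
  increments=[0,0,0,0,0,0,5,0,0,0,0,0,0,5,0,0,0,0,0,0,5,0,0,0,0,0,0,5,0,0,0,0,0,0,5],
)

```text
time_s: 7.45
ee_pos: [0.456, -0.2615, 0.0087]
orientation: [0.09, 2.78, -0.018]
ft_force: [-2.2, -0.7, 3.8]
width: 0.0163
```

Run:
```python
from fk import *
show()
```

```text
t 7.45 p [ 0.456  -0.2615  0.0087] q [-0.85  0.21  2.07  0.43  0.64 -2.68] F [-2.2 -0.7  3.8] w 16.3 tilt 20.7 yaw -3.7
```

>>> jog_arm(
  increments=[0,0,-20,0,0,0,5,0,0,-50,0,0,0,5,0,0,-90,0,0,0,5,0,0,-110,0,0,0,5,0,0,-110,0,0,0,5],
)

```text
time_s: 7.87
ee_pos: [0.4186, -0.2615, 0.1159]
orientation: [0.089, 2.775, -0.028]
ft_force: [1.0, -1.1, -0.2]
width: 0.0164
```

Run:
```python
from fk import *
show()
c=ctrl.capture("wrist"); cv2.imwrite("pics/w4.png",c["image"][:,:,::-1])
inc((.43,-.06,.2),20,-4)
```

```text
t 7.87 p [ 0.4186 -0.2615  0.1159] q [-0.93 -0.07  2.09  0.35  0.9  -2.62] F [ 1.  -1.1 -0.2] w 16.4 tilt 21.0 yaw -3.8
shift [-30.  200.3 -82.1] turn [-0.2  0.8  0.3] rows min 5.2
```

View pics/w4.png

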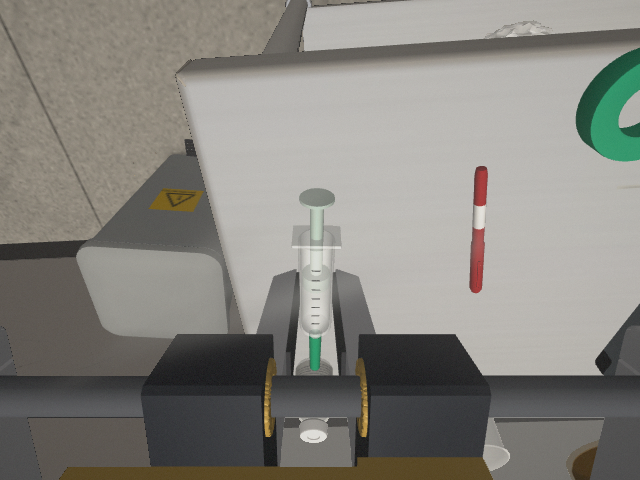

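>>> jog_arm(
  increments=[-6,38,-16,0,0,0,5,-12,76,-33,0,0,0,5,-18,114,-49,0,0,0,5,-24,152,-66,0,0,0,5,-30,190,-82,0,0,0,5],
)

```text
time_s: 8.33
ee_pos: [0.4274, -0.0676, 0.1965]
orientation: [0.092, 2.784, -0.014]
ft_force: [1.0, -0.6, 0.4]
width: 0.0163
```

Run:
```python
from fk import *
show()
y=np.radians(-6);B=np.array([[np.cos(y),-np.sin(y)],[np.sin(y),np.cos(y)]])
def C(x,yy): return np.array([.577,.1005])+B@[x,yy]
print(C(.0075,.033),C(-.06,.033))
# pre-place 110mm back along the tool axis at tilt 30
g=np.array([*C(.006,.033),.062]); ax=trot(30,-6)[:,2]; pre=g-ax*.12; print(g,pre)
inc(pre,30,-6)
```

```text
t 8.33 p [ 0.4274 -0.0676  0.1965] q [-0.47 -0.38  2.15  0.16  1.05 -2.03] F [ 1.  -0.6  0.4] w 16.3 tilt 20.4 yaw -3.8
[0.58790835 0.13253526] [0.52077813 0.13959093]
[0.58641657 0.13269205 0.062     ] [0.52674526 0.13896376 0.16592305]
shift [-69.3 212.7  58.8] turn [ 1.  -9.6  2. ] rows min 5.5
```

```bash
cat >> fk.py <<'E'
_y=np.radians(-6);_B=np.array([[np.cos(_y),-np.sin(_y)],[np.sin(_y),np.cos(_y)]])
def C(x,yy,z): return np.array([*(np.array([.577,.1005])+_B@[x,yy]),z])
E
python3 - <<'E'
from fk import *
inc(C(-.07,.033,.16),26,-6)
R0=trot(26,-6)
for p in [(-.008,.033,.095),(0,.033,.085),(.006,.033,.058)]:
    inc(C(*p),26,-6,p0=C(-.07,.033,.16),R0=R0); print(ik(C(*p),26,-6)[0].round(2),ik(C(*p),26,-6)[3])
E
```

```text
shift [-52.3 213.3  58.8] turn [ 1.  -5.6  2. ] rows min 5.5
shift [-27.2   0.   85.6] turn [0. 0. 0.] rows min 2.2
[ 0.15  0.05  2.06 -0.2   0.6  -1.18] 0.3993146807903276
shift [-30.    0.   98.1] turn [0. 0. 0.] rows min 2.5
[ 0.15  0.08  2.05 -0.2   0.58 -1.18] 0.4052848795643058
shift [-23.6   0.  125. ] turn [0. 0. 0.] rows min 3.1
[ 0.14  0.13  2.07 -0.22  0.51 -1.16] 0.3908938650513796
```

>>> jog_arm(
  increments=[-9,38,10,0,-1,0,5,-18,76,20,0,-2,1,5,-28,114,32,1,-3,1,5,-38,152,43,1,-4,2,5,-47,190,53,1,-6,2,5],
)

```text
time_s: 8.75
ee_pos: [0.5034, 0.119, 0.163]
orientation: [0.136, 2.675, -0.034]
ft_force: [2.5, -1.0, -0.8]
width: 0.016
```

>>> jog_arm(
  increments=[-5,23,6,0,0,0,5,-5,23,6,0,0,0,5],
)

```text
time_s: 8.92
ee_pos: [0.5117, 0.1426, 0.158]
orientation: [0.129, 2.68, -0.033]
ft_force: [0.2, -0.8, -0.2]
width: 0.0165
```

Run:
```python
from fk import *
show()
c=ctrl.capture("side"); cv2.imwrite("pics/s1.png",cv2.resize(c["image"][100:290,220:470][:,:,::-1],None,fx=3,fy=3,interpolation=cv2.INTER_CUBIC))
for p in [(-.008,.033,.095),(0,.033,.085),(.006,.033,.058)]: inc(C(*p),26,-6)
```

```text
t 8.92 p [0.5117 0.1426 0.158 ] q [ 0.19 -0.1   2.05 -0.19  0.76 -1.18] F [ 0.2 -0.8 -0.2] w 16.5 tilt 26.3 yaw -5.5
shift [-27.1  -0.3  84. ] turn [0.  0.3 0.4] rows min 2.1
shift [-29.8  -0.3  96.5] turn [0.  0.3 0.4] rows min 2.4
shift [-23.2  -0.3 123.4] turn [0.  0.3 0.4] rows min 3.0
```

View pics/s1.png

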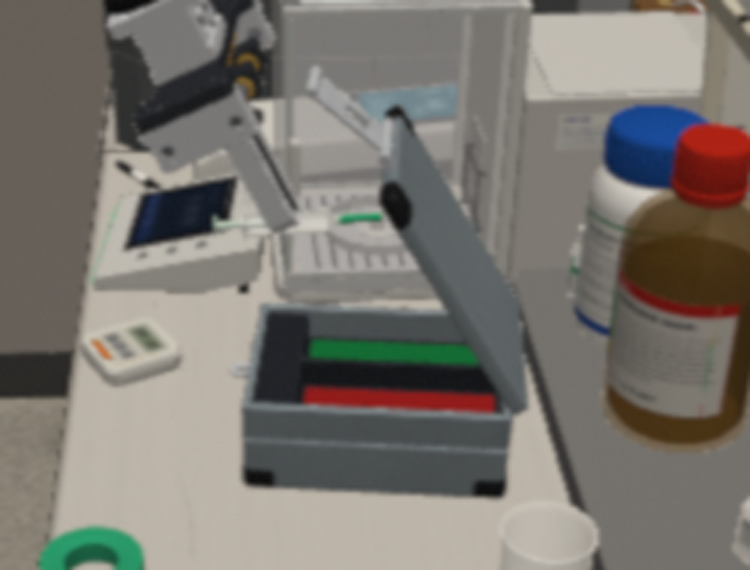

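>>> jog_arm(
  increments=[-9,0,28,0,0,0,5,-18,0,56,0,0,0,5,-27,0,84,0,0,0,5,-30,0,96,0,0,0,5,-30,0,96,0,0,0,5],
)

```text
time_s: 9.38
ee_pos: [0.5807, 0.1287, 0.0848]
orientation: [0.141, 2.681, -0.038]
ft_force: [-0.1, -0.2, -0.1]
width: 0.0164
```

Run:
```python
from fk import *
show()
c=ctrl.capture("side"); cv2.imwrite("pics/s2.png",cv2.resize(c["image"][100:290,220:470][:,:,::-1],None,fx=3,fy=3,interpolation=cv2.INTER_CUBIC))
c=ctrl.capture("wrist"); cv2.imwrite("pics/w5.png",c["image"][:,:,::-1])
inc(C(.006,.033,.058),26,-6)
```

```text
t 9.38 p [0.5807 0.1287 0.0848] q [ 0.14  0.15  1.97 -0.2   0.59 -1.19] F [-0.1 -0.2 -0.1] w 16.4 tilt 26.2 yaw -6.1
shift [ 8.7  3.8 28.7] turn [-0.1  0.4  0. ] rows min 0.7
```

View pics/s2.png

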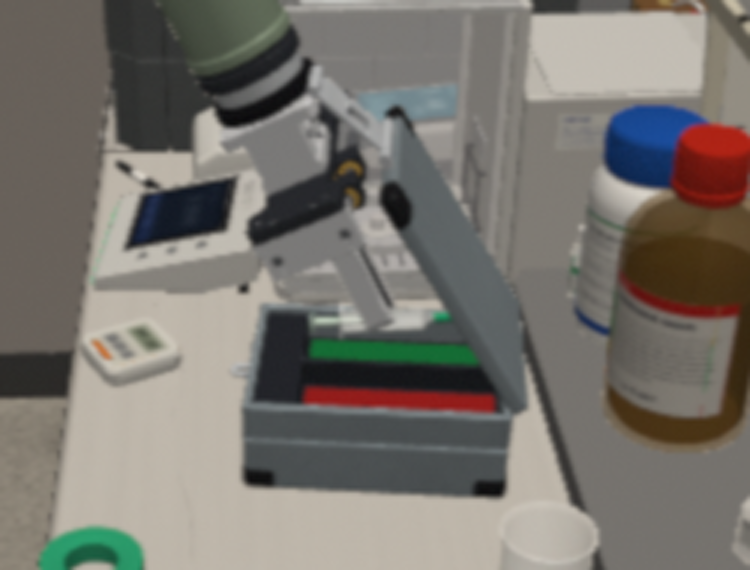

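View pics/w5.png

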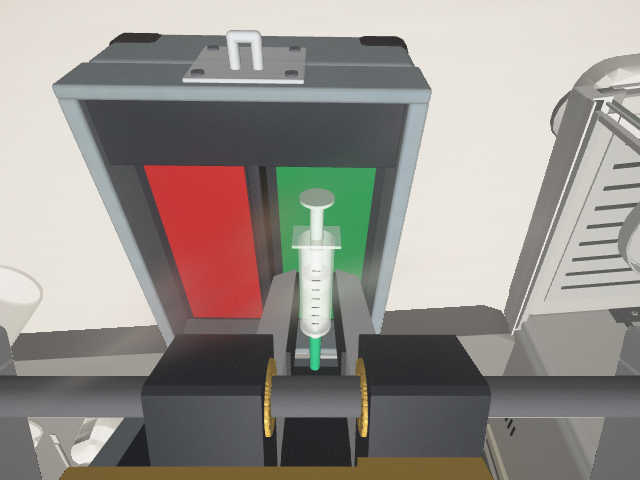

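Run:
```python
from fk import *
c=ctrl.capture("wrist")
for uv,z in [((278,166),.046),((377,168),.046),((145,166),.046),((248,166),.046),((190,318),.046),((258,318),.046),((60,87),.07),((429,92),.07)]:
    P=onz(c,uv,z)[:2]; print(uv,P.round(4),(_B.T@(P-[.577,.1005])).round(4) if 0 else (np.array([[np.cos(_y),np.sin(_y)],[-np.sin(_y),np.cos(_y)]])@(P-[.577,.1005])).round(4))
```

```text
Traceback (most recent call last):
NameError: name '_y' is not defined
```

```bash
cat >> fk.py <<'E'
Bc=_B
E
python3 - <<'E'
from fk import *
c=ctrl.capture("wrist")
for uv,z in [((278,166),.046),((377,168),.046),((145,166),.046),((248,166),.046),((190,318),.046),((258,318),.046),((60,87),.07),((429,92),.07)]:
    P=onz(c,uv,z)[:2]; print(uv,P.round(4),(Bc.T@(P-[.577,.1005])).round(4))
E
```

```text
(278, 166) [0.5361 0.1155] [-0.0422  0.0106]
(377, 168) [0.5424 0.1652] [-0.0412  0.0607]
(145, 166) [0.5292 0.0486] [-0.0421 -0.0567]
(248, 166) [0.5346 0.1004] [-0.0422 -0.0045]
(190, 318) [0.6571 0.0298] [ 0.0871 -0.0619]
(258, 318) [0.6621 0.0792] [ 0.0869 -0.0123]
(60, 87) [0.479  0.0445] [-0.0917 -0.0659]
(429, 92) [0.4951 0.1818] [-0.09    0.0723]
```

>>> jog_arm(
  increments=[2,5,5,0,0,0,5,8,6,24,0,0,0,5,9,6,28,0,0,0,5,9,6,28,0,0,0,5],
)

```text
time_s: 9.92
ee_pos: [0.5859, 0.1364, 0.0587]
orientation: [0.137, 2.677, -0.036]
ft_force: [-0.3, 0.2, -0.1]
width: 0.0163
```

```bash
sed -i 's/\[.577,.1005\]/[.577,.102]/' fk.py
python3 - <<'E'
from fk import *
show()
print(Bc.T@(ctrl.get_obs()["ee_pos"][:2]-[.577,.102]))
inc(C(.006,.0335,.058),26,-6)
E
```

```text
t 9.92 p [0.5859 0.1364 0.0587] q [ 0.15  0.21  1.97 -0.23  0.53 -1.15] F [-0.3  0.2 -0.1] w 16.3 tilt 26.4 yaw -5.9
[0.00521262 0.03517768]
shift [-0.4 -1.7  0.9] turn [-0.1  0.4  0.2] rows min 0.1
```

>>> jog_arm(
  increments=[1,-1,3,0,0,0,5,1,-1,3,0,0,0,5,1,-1,3,0,0,0,27,1,-1,3,0,0,0,27,1,-1,3,0,0,0,27],
)

```text
time_s: 10.33
ee_pos: [0.5879, 0.1353, 0.0573]
orientation: [0.138, 2.674, -0.035]
ft_force: [-0.5, -0.5, 1.4]
width: 0.0271
```

>>> jog_arm(
  increments=[0,0,0,0,0,0,27,0,0,0,0,0,0,27],
)

```text
time_s: 10.5
ee_pos: [0.5877, 0.1353, 0.057]
orientation: [0.138, 2.674, -0.035]
ft_force: [1.0, 0.5, 0.3]
width: 0.0268
```

Run:
```python
from fk import *
show()
c=ctrl.capture("wrist"); cv2.imwrite("pics/w6.png",c["image"][:,:,::-1])
```

```text
t 10.5 p [0.5877 0.1353 0.057 ] q [ 0.15  0.22  1.97 -0.23  0.52 -1.15] F [1.  0.5 0.3] w 26.8 tilt 26.6 yaw -5.9
```

View pics/w6.png

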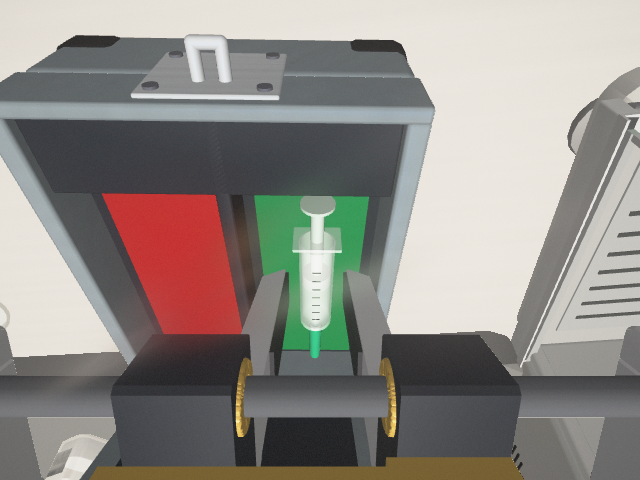

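>>> jog_arm(
  increments=[0,0,-20,0,0,0,27,0,0,-55,0,0,0,27,5,0,-95,0,0,0,27,15,0,-130,0,0,0,27,15,0,-130,0,0,0,27],
)

```text
time_s: 10.97
ee_pos: [0.5176, 0.1442, 0.1732]
orientation: [0.137, 2.664, -0.031]
ft_force: [0.1, 0.9, 1.0]
width: 0.027
```

Run:
```python
from fk import *
show()
c=ctrl.capture("top"); cv2.imwrite("pics/t2.png",cv2.resize(c["image"][130:320,160:480][:,:,::-1],None,fx=2.5,fy=2.5,interpolation=cv2.INTER_CUBIC))
for p,t,y in [((.44,0,.18),20,0),((.455,-.136,.08),20,7),((.47,-.137,.007),20,7)]:
  q,e,er,m=ik(p,t,y); print(q.round(2),e.round(4),m.round(2))
inc((.44,-.03,.17),20,2)
```

```text
t 10.97 p [0.5176 0.1442 0.1732] q [ 0.2  -0.11  2.03 -0.19  0.78 -1.17] F [0.1 0.9 1. ] w 27.0 tilt 27.2 yaw -5.8
[-0.27 -0.37  2.18  0.11  1.   -1.88] 0.0 0.28
[-0.65 -0.14  2.24  0.33  0.81 -2.55] 0.0 0.22
[-0.63  0.03  2.29  0.42  0.61 -2.64] 0.0 0.17
shift [  53.3 -180.8  -26.5] turn [-3.1  7.  -7.2] rows min 4.6
```

View pics/t2.png

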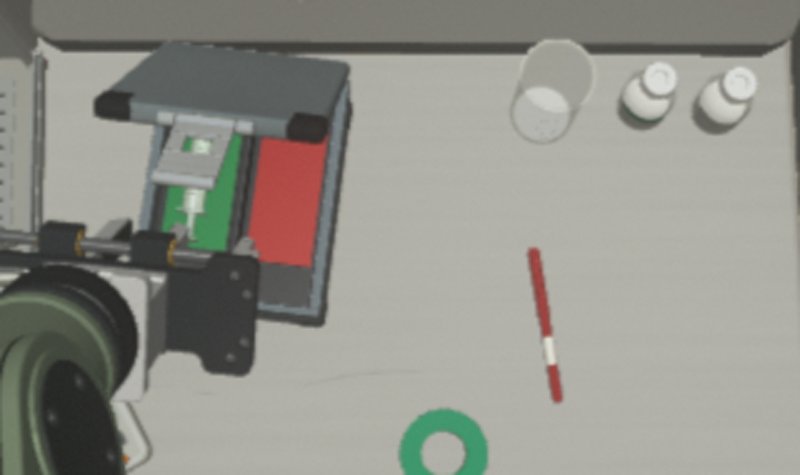

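>>> jog_arm(
  increments=[11,-37,-5,0,1,-1,30,22,-74,-10,-1,3,-3,30,33,-110,-16,-2,4,-4,30,44,-147,-22,-3,6,-6,30,53,-181,-26,-3,7,-7,30],
)

```text
time_s: 11.43
ee_pos: [0.4393, -0.0294, 0.1653]
orientation: [-0.045, 2.802, 0.007]
ft_force: [0.6, -0.4, 0.4]
width: 0.0301
```

Run:
```python
from fk import *
show()
inc((.452,-.139,.075),20,7)
```

```text
t 11.43 p [ 0.4393 -0.0294  0.1653] q [-0.37 -0.31  2.16  0.16  0.98 -2.04] F [ 0.6 -0.4  0.4] w 30.1 tilt 19.5 yaw 1.8
shift [  21.5 -109.9   88.2] turn [-1.8 -0.5 -4.8] rows min 3.4
```

>>> jog_arm(
  increments=[6,-28,22,0,0,-1,30,11,-56,44,-1,0,-2,30,17,-84,66,-2,0,-4,30,22,-110,88,-2,0,-5,30,22,-110,88,-2,0,-5,30],
)

```text
time_s: 11.85
ee_pos: [0.4492, -0.141, 0.0702]
orientation: [-0.163, 2.804, 0.038]
ft_force: [-1.6, 0.0, -0.5]
width: 0.0297
```

Run:
```python
from fk import *
show()
c=ctrl.capture("wrist"); cv2.imwrite("pics/w7.png",c["image"][:,:,::-1])
inc((.471,-.1367,.007),20,7.5)
```

```text
t 11.85 p [ 0.4492 -0.141   0.0702] q [-0.67 -0.02  2.15  0.33  0.81 -2.56] F [-1.6  0.  -0.5] w 29.7 tilt 19.1 yaw 6.7
shift [ 0.9 -0.6 68.3] turn [ 0.2 -0.8 -0.9] rows min 1.6
```

View pics/w7.png

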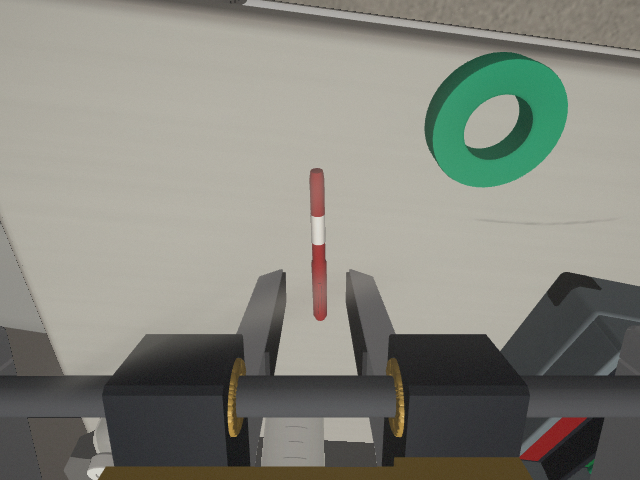

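>>> jog_arm(
  increments=[0,0,30,0,0,0,30,1,0,55,0,0,-1,30,1,0,67,0,0,-1,30,1,0,67,0,0,-1,30,1,0,67,0,0,-1,5],
  grip_force=12,
)

```text
time_s: 12.32
ee_pos: [0.4731, -0.1343, 0.0123]
orientation: [-0.198, 2.795, 0.031]
ft_force: [-0.4, 1.0, 0.6]
width: 0.026
```

>>> jog_arm(
  increments=[0,0,0,0,0,0,2,0,0,0,0,0,0,2,0,0,0,0,0,0,2,0,0,0,0,0,0,2,0,0,0,0,0,0,2],
)

```text
time_s: 12.73
ee_pos: [0.4739, -0.1359, 0.0134]
orientation: [-0.196, 2.792, 0.027]
ft_force: [0.1, -0.8, 1.6]
width: 0.0022
```

>>> jog_arm(
  increments=[0,0,0,0,0,0,2,0,0,0,0,0,0,2],
)

```text
time_s: 12.9
ee_pos: [0.4739, -0.1359, 0.0132]
orientation: [-0.196, 2.793, 0.027]
ft_force: [0.3, -0.7, 2.3]
width: 0.0022
```

>>> jog_arm(
  increments=[0,0,-20,0,0,0,30,0,0,-20,0,0,0,30,0,0,-20,0,0,0,30,0,0,-20,0,0,0,30,0,0,-20,0,0,0,30],
)

```text
time_s: 13.32
ee_pos: [0.4664, -0.1361, 0.0308]
orientation: [-0.196, 2.795, 0.029]
ft_force: [0.3, 0.3, 0.2]
width: 0.0291
```

Run:
```python
from fk import *
show()
c=ctrl.capture("wrist"); cv2.imwrite("pics/w8.png",c["image"][:,:,::-1])
inc((.471,-.1367,.007),20,7.5)
```

```text
t 13.32 p [ 0.4664 -0.1361  0.0308] q [-0.63  0.09  2.15  0.37  0.69 -2.6 ] F [0.3 0.3 0.2] w 29.1 tilt 19.5 yaw 8.0
shift [ 3.6 -1.2 23.9] turn [ 0.  -0.5  0.5] rows min 0.6
```

View pics/w8.png

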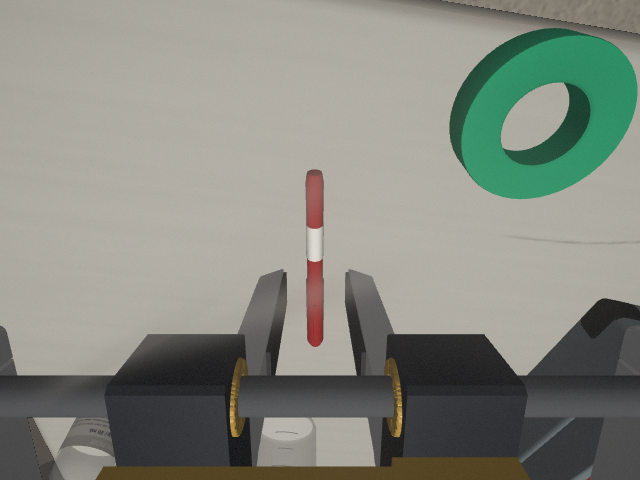

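>>> jog_arm(
  increments=[2,0,15,0,0,0,30,4,0,24,0,0,0,30,4,0,25,0,0,0,30,4,0,25,0,0,0,30],
)

```text
time_s: 13.7
ee_pos: [0.4703, -0.135, 0.0052]
orientation: [-0.196, 2.796, 0.032]
ft_force: [-0.2, 0.4, 0.1]
width: 0.03
```

Run:
```python
from fk import *
show()
inc((.471,-.1367,.0065),20,7.5)
```

```text
t 13.7 p [ 0.4703 -0.135   0.0052] q [-0.62  0.16  2.15  0.4   0.62 -2.64] F [-0.2  0.4  0.1] w 30.0 tilt 19.4 yaw 8.0
shift [-0.9 -1.8 -1.1] turn [ 0.1 -0.6  0.5] rows min 0.1
```

Now close.

>>> jog_arm(
  increments=[0,-1,-1,0,0,0,2,0,-1,-1,0,0,0,2,0,-1,-1,0,0,0,2,0,-1,-1,0,0,0,2,0,-1,-1,0,0,0,2],
  grip_force=12,
)

```text
time_s: 14.12
ee_pos: [0.4715, -0.1372, 0.008]
orientation: [-0.196, 2.793, 0.027]
ft_force: [0.4, -0.6, 1.8]
width: 0.0097
```

>>> jog_arm(
  increments=[0,0,0,0,0,0,2,0,0,0,0,0,0,2],
)

```text
time_s: 14.28
ee_pos: [0.4715, -0.1372, 0.008]
orientation: [-0.197, 2.793, 0.027]
ft_force: [-1.2, 0.9, 3.2]
width: 0.0103
```

Gripped (10 mm). Lift and move.

>>> jog_arm(
  increments=[0,0,-30,0,0,0,2,0,0,-70,0,0,0,2,0,0,-110,0,0,0,2,0,0,-145,0,0,0,2,0,0,-145,0,0,0,2],
)

```text
time_s: 14.7
ee_pos: [0.4258, -0.1465, 0.1515]
orientation: [-0.197, 2.784, 0.014]
ft_force: [1.1, -0.6, 0.8]
width: 0.0098
```

Run:
```python
from fk import *
show()
c=ctrl.capture("wrist"); cv2.imwrite("pics/w9.png",c["image"][:,:,::-1])
inc(C(-.075,-.033,.155),26,-6)
print(C(-.075,-.033,.155))
```

```text
t 14.7 p [ 0.4258 -0.1465  0.1515] q [-0.72 -0.23  2.14  0.3   1.01 -2.57] F [ 1.1 -0.6  0.8] w 9.8 tilt 20.1 yaw 7.9
shift [-100.8  210.    27.2] turn [ 4.9 -6.  13.1] rows min 5.6
[0.49896142 0.07702041 0.155     ]
```

View pics/w9.png

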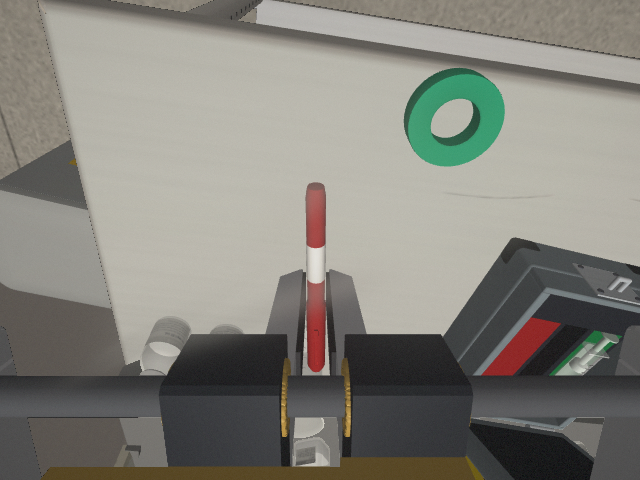

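>>> jog_arm(
  increments=[-18,37,5,1,-1,2,2,-35,73,10,2,-2,5,2,-53,110,14,3,-3,7,2,-71,148,19,4,-5,10,2,-88,185,24,5,-6,13,2],
)

```text
time_s: 15.17
ee_pos: [0.4766, 0.0241, 0.1471]
orientation: [0.113, 2.706, -0.025]
ft_force: [1.1, -0.2, -0.8]
width: 0.0098
```

>>> jog_arm(
  increments=[-6,27,4,0,0,0,2,-6,27,4,0,0,0,2,-6,27,4,0,0,0,2],
)

```text
time_s: 15.42
ee_pos: [0.4858, 0.0501, 0.1458]
orientation: [0.104, 2.709, -0.026]
ft_force: [0.5, -0.5, -0.2]
width: 0.0101
```

Run:
```python
from fk import *
show()
for p in [(-.008,-.033,.095),(0,-.033,.085),(.007,-.033,.058)]: inc(C(*p),26,-6)
```

```text
t 15.42 p [0.4858 0.0501 0.1458] q [-0.07 -0.2   2.15 -0.01  0.76 -1.56] F [ 0.5 -0.5 -0.2] w 10.1 tilt 24.7 yaw -4.4
shift [-49.7  26.1  78.7] turn [ 0.6 -1.3  1.5] rows min 2.3
shift [-52.8  25.9  91.1] turn [ 0.6 -1.3  1.5] rows min 2.6
shift [-47.9  25.8 118.6] turn [ 0.6 -1.3  1.5] rows min 3.1
```

>>> jog_arm(
  increments=[-10,20,10,0,-1,1,2,-23,26,35,1,-1,2,2,-38,26,60,1,-1,2,2,-53,26,88,1,-1,2,2,-53,26,91,1,-1,2,2],
)

```text
time_s: 15.83
ee_pos: [0.5755, 0.0646, 0.0824]
orientation: [0.165, 2.692, -0.043]
ft_force: [-0.8, -0.5, -0.5]
width: 0.0102
```

>>> jog_arm(
  increments=[0,0,0,0,0,0,2],
)

```text
time_s: 15.92
ee_pos: [0.5736, 0.065, 0.084]
orientation: [0.165, 2.692, -0.042]
ft_force: [-1.0, 0.7, 0.3]
width: 0.0099
```

Run:
```python
from fk import *
show()
c=ctrl.capture("wrist"); cv2.imwrite("pics/w10.png",c["image"][:,:,::-1])
c=ctrl.capture("side"); cv2.imwrite("pics/s3.png",cv2.resize(c["image"][100:290,220:470][:,:,::-1],None,fx=3,fy=3,interpolation=cv2.INTER_CUBIC))
for p in [(.007,-.033,.058)]: inc(C(*p),26,-6)
```

```text
t 15.92 p [0.5736 0.065  0.084 ] q [-0.    0.11  2.01 -0.1   0.58 -1.38] F [-1.   0.7  0.3] w 9.9 tilt 25.5 yaw -7.1
shift [ 7.2  3.7 28.6] turn [-0.6 -0.2 -0.9] rows min 0.7
```

View pics/w10.png

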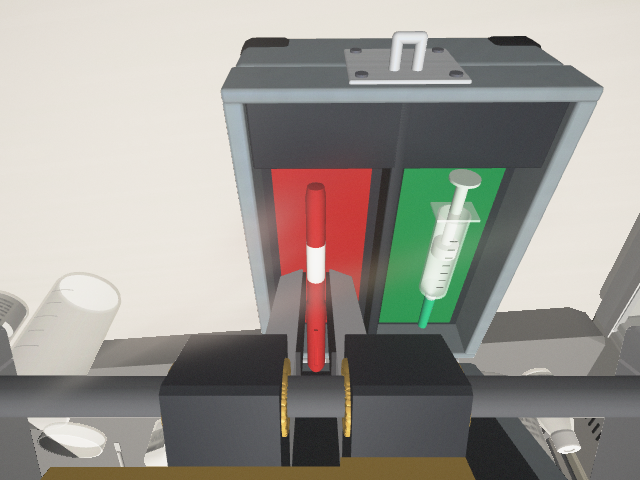

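View pics/s3.png

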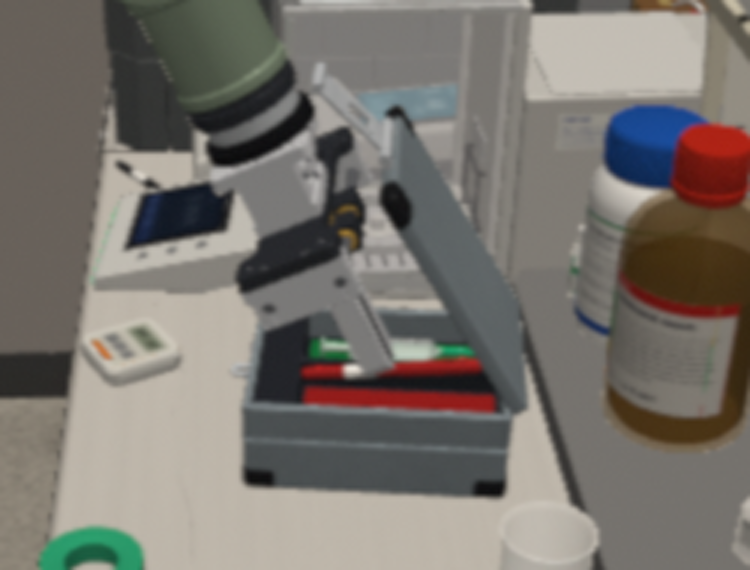

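>>> jog_arm(
  increments=[3,3,10,0,0,0,2,7,3,25,0,0,0,2,8,3,31,0,0,0,2,8,3,32,0,0,0,2,8,3,32,0,0,0,2],
)

```text
time_s: 16.43
ee_pos: [0.5821, 0.069, 0.0555]
orientation: [0.161, 2.685, -0.041]
ft_force: [-0.8, 0.0, 0.6]
width: 0.01
```

Run:
```python
from fk import *
show(); print(Bc.T@(ctrl.get_obs()["ee_pos"][:2]-[.577,.102]))
```

```text
t 16.43 p [0.5821 0.069  0.0555] q [ 0.    0.18  2.01 -0.12  0.5  -1.36] F [-0.8  0.   0.6] w 10.0 tilt 25.9 yaw -6.9
[ 0.00847367 -0.03229113]
```

>>> jog_arm(
  increments=[0,0,0,0,0,0,25,0,0,0,0,0,0,25,0,0,0,0,0,0,25,0,0,0,0,0,0,25],
)

```text
time_s: 16.77
ee_pos: [0.5828, 0.069, 0.056]
orientation: [0.161, 2.684, -0.041]
ft_force: [-0.2, -0.6, 0.7]
width: 0.0249
```

>>> jog_arm(
  increments=[0,0,-20,0,0,0,25,0,0,-55,0,0,0,25,5,0,-95,0,0,0,25,15,0,-130,0,0,0,25,15,0,-130,0,0,0,25],
)

```text
time_s: 17.18
ee_pos: [0.5142, 0.0785, 0.1731]
orientation: [0.16, 2.673, -0.039]
ft_force: [1.5, 0.3, -0.3]
width: 0.0249
```

Run:
```python
from fk import *
show()
c=ctrl.capture("wrist"); cv2.imwrite("pics/w11.png",c["image"][:,:,::-1])
for t in ("syringe","marker","bay_green","bay_red"): print(t,[(round(r["score"],2),np.array(r["centre"]).round(4), (Bc.T@(np.array(r["centre"])[:2]-[.577,.102])).round(4)) for r in ctrl.tip_of("wrist",t)[:2]])
for t in ("lid_edge","hasp_hinge","hasp_tab"):pass
```

```text
t 17.18 p [0.5142 0.0785 0.1731] q [ 0.03 -0.17  2.07 -0.1   0.78 -1.37] F [ 1.5  0.3 -0.3] w 24.9 tilt 26.6 yaw -6.9
syringe [(0.56, array([0.598 , 0.134 , 0.0457]), array([0.0175, 0.034 ])), (0.39, array([0.587 , 0.0684, 0.044 ]), array([ 0.0135, -0.0324]))]
marker [(0.61, array([0.5863, 0.0691, 0.0424]), array([ 0.0127, -0.0317]))]
bay_green [(0.66, array([0.5921, 0.1366, 0.0439]), array([0.0114, 0.036 ]))]
bay_red [(0.86, array([0.5826, 0.0697, 0.0445]), array([ 0.0089, -0.0315]))]
```

View pics/w11.png

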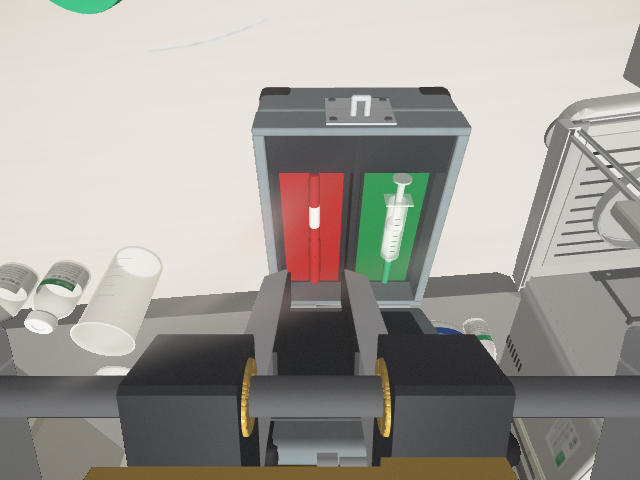

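Run:
```python
from fk import *
w1=np.array([.465,.065,.30]); w2=C(-.03,-.045,.33); w3=C(.036,-.045,.30);w4=C(.036,-.045,.231)
inc(w1,12,-6)
for a in (w1,w2,w3,w4): q,e,er,m=ik(a,12,-6); print(a.round(3),q.round(2),e.round(4),m.round(2))
h=np.array([.092,.071])
for th in (1.02,.8,.6,.4,.2,.05,0):
    c=h+.168*np.array([-np.cos(th),np.sin(th)])+.014*np.array([np.sin(th),np.cos(th)]); t=c+[.0078,.0017]; w=C(t[0],-.045,t[1]); q,e,er,m=ik(w,12,-6); print(th,t.round(4),w.round(4),q.round(2),e.round(4),m.round(2))
```

```text
shift [ -18.4  -18.5 -142.2] turn [-0.5 13.8 -0.8] rows min 3.5
[0.465 0.065 0.3  ] [-0.03 -0.21  1.77 -0.02  1.38 -1.5 ] 0.0 0.65
[0.542 0.06  0.33 ] [-0.04 -0.03  1.55 -0.01  1.42 -1.5 ] 0.0 0.83
[0.608 0.053 0.3  ] [-0.05  0.11  1.46 -0.01  1.36 -1.51] 0.0 0.97
[0.608 0.053 0.231] [-0.05  0.12  1.6  -0.01  1.21 -1.51] 0.0 0.86
1.02 [0.0238 0.2232] [0.596  0.0548 0.2232] [-0.04  0.1   1.64 -0.01  1.19 -1.51] 0.0 0.82
0.8 [-0.0072  0.203 ] [0.5651 0.058  0.203 ] [-0.04  0.04  1.75 -0.01  1.14 -1.5 ] 0.0 0.71
0.6 [-0.031   0.1791] [0.5415 0.0605 0.1791] [-0.04  0.    1.84 -0.02  1.09 -1.5 ] 0.0 0.62
0.4 [-0.0495  0.151 ] [0.5231 0.0624 0.151 ] [-0.03 -0.02  1.93 -0.02  1.02 -1.49] 0.0 0.53
0.2 [-0.0621  0.1198] [0.5106 0.0637 0.1198] [-0.03 -0.02  2.   -0.02  0.95 -1.49] 0.0 0.46
0.05 [-0.0673  0.0951] [0.5054 0.0643 0.0951] [-0.03 -0.    2.05 -0.02  0.89 -1.49] 0.0 0.41
0 [-0.0682  0.0867] [0.5045 0.0644 0.0867] [-0.03  0.    2.06 -0.02  0.87 -1.49] 0.0 0.4
```

>>> jog_arm(
  increments=[5,-5,-38,0,5,0,10,0,-10,-76,0,10,0,5,-9,-15,-114,0,14,-1,0,-18,-19,-142,0,14,-1,0,-18,-19,-142,0,14,-1,0],
)

```text
time_s: 17.85
ee_pos: [0.4695, 0.0637, 0.3079]
orientation: [0.153, 2.919, -0.028]
ft_force: [0.0, -1.0, -0.2]
width: 0.0003
```

Run:
```python
from fk import *
show()
for p in [(-.03,-.045,.33),(.036,-.045,.30),(.036,-.045,.231)]: inc(C(*p),12,-6)
c=ctrl.capture("side")
for t in ("lid_edge","hasp_hinge","hasp_tab"): print(t,[(round(r["score"],2),np.array(r["centre"]).round(4)) for r in ctrl.tip_of("side",t)[:1]])
c=ctrl.capture("top")
for t in ("lid_edge","hasp_hinge","hasp_tab"): print(t,[(round(r["score"],2),np.array(r["centre"]).round(4)) for r in ctrl.tip_of("top",t)[:1]])
```

```text
t 17.85 p [0.4695 0.0637 0.3079] q [-0.03 -0.24  1.79 -0.02  1.38 -1.49] F [ 0.  -1.  -0.2] w 0.3 tilt 12.5 yaw -6.1
shift [-76.    4.2  -5.8] turn [-0.4  0.5  0. ] rows min 1.8
shift [-133.9    4.5   37.8] turn [-0.4  0.5  0. ] rows min 3.3
shift [-119.     5.   105.2] turn [-0.4  0.5  0. ] rows min 3.8
lid_edge [(0.56, array([0.5824, 0.1046, 0.2401]))]
hasp_hinge [(0.64, array([0.5751, 0.1041, 0.2333]))]
hasp_tab [(0.76, array([0.5405, 0.104 , 0.2664]))]
lid_edge [(0.65, array([0.5811, 0.1013, 0.2396]))]
hasp_hinge [(0.91, array([0.5725, 0.0974, 0.2345]))]
hasp_tab [(0.82, array([0.5402, 0.0994, 0.2745]))]
```

>>> jog_arm(
  increments=[-38,2,-3,0,0,0,0,-76,4,-6,0,0,0,0,-105,4,14,0,0,0,0,-134,4,36,0,0,0,0,-134,4,36,0,0,0,0],
)

```text
time_s: 18.67
ee_pos: [0.6047, 0.0533, 0.2859]
orientation: [0.153, 2.94, -0.029]
ft_force: [-2.1, -0.4, -1.7]
width: 0.0007
```

Run:
```python
from fk import *
show()
c=ctrl.capture("side"); cv2.imwrite("pics/s4.png",cv2.resize(c["image"][50:290,220:470][:,:,::-1],None,fx=2.4,fy=2.4,interpolation=cv2.INTER_CUBIC))
R0=Rn.from_rotvec(ctrl.get_obs()["orientation"]).as_matrix()
h=np.array([.092,.071]); prev=None
inc(C(.036,-.045,.231),12,-6)
base=C(.036,-.045,.231); R0=trot(12,-6)
for th in (1.02,.9,.75,.6,.45,.3,.15,0,-.03):
    c=h+.168*np.array([-np.cos(th),np.sin(th)])+.014*np.array([np.sin(th),np.cos(th)]); t=c+[.0078,.0017]; print(th,end=" ");inc(C(t[0],-.045,t[1]),12,-6,p0=base,R0=R0)
```

```text
t 18.67 p [0.6047 0.0533 0.2859] q [-0.04  0.09  1.53 -0.02  1.33 -1.51] F [-2.1 -0.4 -1.7] w 0.7 tilt 11.4 yaw -6.0
shift [ 5.8  0.7 56.7] turn [-0.5 -0.6  0.1] rows min 1.4
1.02 shift [13.6  0.   5.1] turn [0. 0. 0.] rows min 0.3
0.9 shift [32.8  0.  11.4] turn [0. 0. 0.] rows min 0.8
0.75 shift [55.5  0.  22.5] turn [0. 0. 0.] rows min 1.4
0.6 shift [76.3  0.  36.8] turn [0. 0. 0.] rows min 2.0
0.45 shift [94.7  0.  54.1] turn [0. 0. 0.] rows min 2.6
0.3 shift [110.3   0.   74. ] turn [0. 0. 0.] rows min 3.2
0.15 shift [122.8   0.   95.9] turn [0. 0. 0.] rows min 3.7
0 shift [131.9   0.  119.5] turn [0. 0. 0.] rows min 4.3
-0.03 shift [133.3  -0.  124.3] turn [0. 0. 0.] rows min 4.4
```

View pics/s4.png

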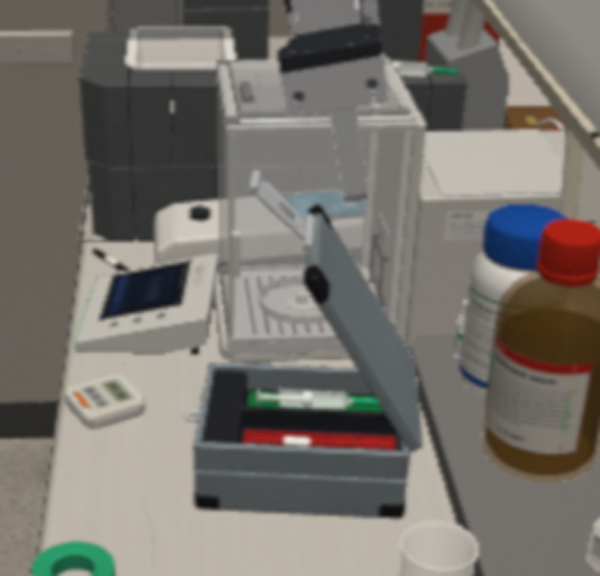

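>>> jog_arm(
  increments=[2,1,25,0,0,0,0,5,1,50,0,0,0,0,5,1,56,0,0,0,0,5,1,56,0,0,0,0],
)

```text
time_s: 19.05
ee_pos: [0.6072, 0.0544, 0.2355]
orientation: [0.151, 2.935, -0.028]
ft_force: [-0.2, 0.2, 0.3]
width: 0.0005
```

>>> jog_arm(
  increments=[8,0,3,0,0,0,0,15,0,5,0,0,0,0,24,0,8,0,0,0,0,33,0,11,0,0,0,0,44,0,17,0,0,0,0],
)

```text
time_s: 19.47
ee_pos: [0.5714, 0.0581, 0.2148]
orientation: [0.151, 2.924, -0.028]
ft_force: [0.2, 0.1, 2.1]
width: 0.0003
```

Run:
```python
from fk import *
show()
c=ctrl.capture("side"); cv2.imwrite("pics/s5.png",cv2.resize(c["image"][50:290,220:470][:,:,::-1],None,fx=2.4,fy=2.4,interpolation=cv2.INTER_CUBIC))
```

```text
t 19.47 p [0.5714 0.0581 0.2148] q [-0.04  0.05  1.71 -0.02  1.16 -1.5 ] F [0.2 0.1 2.1] w 0.3 tilt 12.3 yaw -6.0
```

View pics/s5.png

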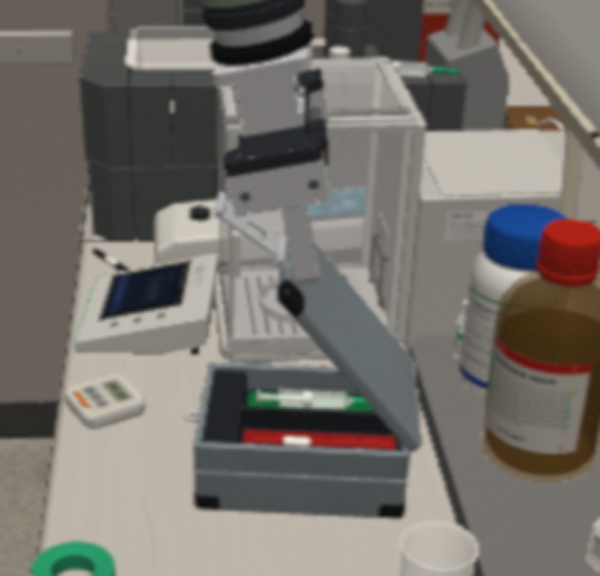

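Run:
```python
from fk import *
h=np.array([.092,.071]); o=ctrl.get_obs(); print(Bc.T@(o["ee_pos"][:2]-[.577,.102]))
for th in (.8,.7,.6,.5,.4,.3,.2,.1,0,-.03):
    c=h+.168*np.array([-np.cos(th),np.sin(th)])+.014*np.array([np.sin(th),np.cos(th)]); t=c+[.0078,.0017]; print(th,end=" ");inc(C(t[0],-.045,t[1]),12,-6)
```

```text
[-0.00453126 -0.04420957]
0.8 shift [ 4.4 -0.7  8. ] turn [-0.4 -0.1  0.1] rows min 0.2
0.7 shift [18.9 -0.6 16.5] turn [-0.4 -0.1  0.1] rows min 0.6
0.6 shift [32.6 -0.5 26.4] turn [-0.4 -0.1  0.1] rows min 1.0
0.5 shift [45.1 -0.4 37.7] turn [-0.4 -0.1  0.1] rows min 1.4
0.4 shift [56.5 -0.3 50.1] turn [-0.4 -0.1  0.1] rows min 1.8
0.3 shift [66.5 -0.1 63.6] turn [-0.4 -0.1  0.1] rows min 2.2
0.2 shift [75.2 -0.  78.1] turn [-0.4 -0.1  0.1] rows min 2.6
0.1 shift [82.4  0.1 93.3] turn [-0.4 -0.1  0.1] rows min 3.0
0 shift [ 88.    0.3 109.2] turn [-0.4 -0.1  0.1] rows min 3.4
-0.03 shift [ 89.4   0.3 114. ] turn [-0.4 -0.1  0.1] rows min 3.5
```

>>> jog_arm(
  increments=[10,0,12,0,0,0,0,21,0,20,0,0,0,0,33,0,30,0,0,0,0,45,0,41,0,0,0,0,56,0,53,0,0,0,0],
)

```text
time_s: 19.93
ee_pos: [0.5266, 0.0624, 0.1495]
orientation: [0.152, 2.928, -0.027]
ft_force: [1.0, 0.4, 2.3]
width: 0.0004
```

>>> jog_arm(
  increments=[10,0,14,0,0,0,0,19,0,28,0,0,0,0,25,0,42,0,0,0,0,30,0,54,0,0,0,0,32,0,60,0,0,0,0],
)

```text
time_s: 20.35
ee_pos: [0.5076, 0.0636, 0.0852]
orientation: [0.151, 2.93, -0.028]
ft_force: [-24.1, 1.1, 55.4]
width: 0.0005
```

Run:
```python
from fk import *
show()
c=ctrl.capture("side"); cv2.imwrite("pics/s6.png",cv2.resize(c["image"][50:290,220:470][:,:,::-1],None,fx=2.4,fy=2.4,interpolation=cv2.INTER_CUBIC))
```

```text
t 20.35 p [0.5076 0.0636 0.0852] q [-0.03  0.08  1.97 -0.03  0.88 -1.48] F [-24.1   1.1  55.4] w 0.5 tilt 11.9 yaw -6.0
```

View pics/s6.png

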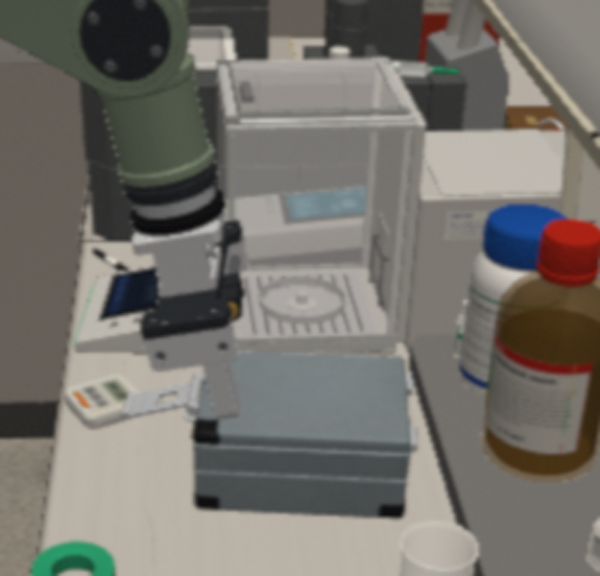

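>>> jog_arm(
  increments=[0,0,-12,0,0,0,0,0,0,-40,0,0,0,0,0,0,-70,0,0,0,0,0,0,-100,0,0,0,21,0,0,-100,0,0,0,21],
)

```text
time_s: 20.82
ee_pos: [0.4908, 0.0666, 0.1884]
orientation: [0.151, 2.918, -0.027]
ft_force: [2.1, 0.7, 0.2]
width: 0.0105
```

Run:
```python
from fk import *
show()
for cam in ("side","top"):
  c=ctrl.capture(cam)
  cv2.imwrite(f"pics/{cam}7.png",cv2.resize(c["image"][150:310,180:450][:,:,::-1],None,fx=2.9,fy=2.9,interpolation=cv2.INTER_CUBIC))
  for t in ("lid_edge","hasp_hinge","hasp_tab","staple"): print(cam,t,[(round(r["score"],2),np.array(r["centre"]).round(4),(Bc.T@(np.array(r["centre"])[:2]-[.577,.102])).round(4)) for r in ctrl.tip_of(cam,t)[:1]])
```

```text
t 20.82 p [0.4908 0.0666 0.1884] q [-0.02 -0.1   1.92 -0.03  1.11 -1.48] F [2.1 0.7 0.2] w 10.5 tilt 12.6 yaw -6.0
side lid_edge [(0.65, array([0.4839, 0.1129, 0.0885]), array([-0.0937,  0.0011]))]
side hasp_hinge [(0.75, array([0.4789, 0.1081, 0.0796]), array([-0.0982, -0.0042]))]
side hasp_tab [(0.66, array([0.4329, 0.1192, 0.0644]), array([-0.1451,  0.002 ]))]
side staple [(0.55, array([0.4673, 0.1137, 0.0543]), array([-0.1103,  0.0002]))]
top lid_edge [(0.51, array([ 0.6521, -0.135 , -0.0055]), array([ 0.0995, -0.2279]))]
top hasp_hinge [(0.23, array([ 0.5753,  0.102 , -0.0011]), array([-0.0017, -0.0002]))]
top hasp_tab []
top staple []
```

View pics/side7.png

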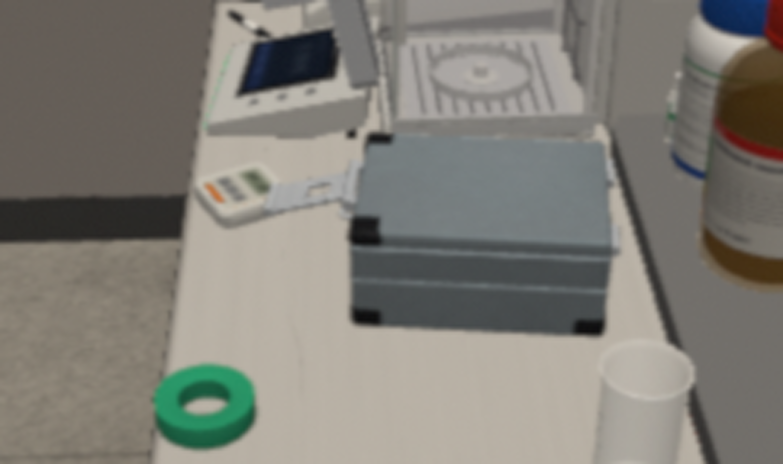

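View pics/top7.png

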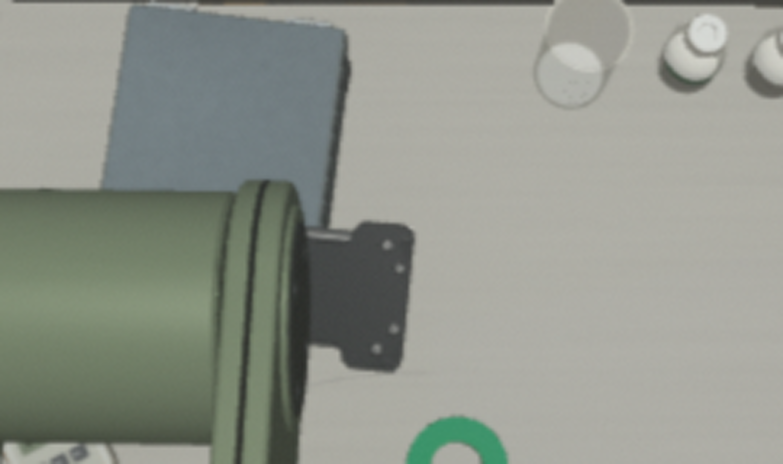

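```bash
cat >> fk.py <<'E'
def hpath(phi,d=.048,off=.006):
    n=np.array([-np.cos(phi),np.sin(phi)]); c=np.array([-.098,.079])+d*np.array([-np.sin(phi),-np.cos(phi)])+.003*n
    return c+off*n
E
python3 - <<'E'
from fk import *
for t in (15,18,22):
  for phi in (1.26,.8,.4,0):
    p=hpath(phi); w=C(p[0],0,p[1]); q,e,er,m=ik(w,t,-6); print(t,phi,p.round(4),w.round(4),q.round(2),e.round(4),m.round(2))
inc(C(-.143,0,.115),16,-6)
E
```

```text
15 1.26 [-0.1465  0.0729] [0.4313 0.1173 0.0729] [ 0.12 -0.15  2.25 -0.08  0.79 -1.3 ] 0.0 0.21
15 0.8 [-0.1387  0.052 ] [0.4391 0.1165 0.052 ] [ 0.11 -0.1   2.26 -0.08  0.73 -1.3 ] 0.0 0.2
15 0.4 [-0.125   0.0383] [0.4527 0.1151 0.0383] [ 0.11 -0.05  2.24 -0.08  0.69 -1.3 ] 0.0 0.22
15 0 [-0.107  0.031] [0.4706 0.1132 0.031 ] [ 0.1   0.    2.21 -0.08  0.67 -1.31] 0.0 0.25
18 1.26 [-0.1465  0.0729] [0.4313 0.1173 0.0729] [ 0.13 -0.18  2.29 -0.11  0.74 -1.27] 0.0 0.17
18 0.8 [-0.1387  0.052 ] [0.4391 0.1165 0.052 ] [ 0.12 -0.13  2.3  -0.11  0.67 -1.26] 0.0 0.16
18 0.4 [-0.125   0.0383] [0.4527 0.1151 0.0383] [ 0.12 -0.08  2.29 -0.12  0.63 -1.27] 0.0 0.17
18 0 [-0.107  0.031] [0.4706 0.1132 0.031 ] [ 0.11 -0.03  2.26 -0.11  0.61 -1.28] 0.0 0.2
22 1.26 [-0.1465  0.0729] [0.4313 0.1173 0.0729] [ 0.15 -0.23  2.34 -0.15  0.66 -1.22] 0.0 0.12
22 0.8 [-0.1387  0.052 ] [0.4391 0.1165 0.052 ] [ 0.14 -0.17  2.35 -0.16  0.6  -1.21] 0.0 0.11
22 0.4 [-0.125   0.0383] [0.4527 0.1151 0.0383] [ 0.13 -0.11  2.34 -0.17  0.55 -1.21] 0.0 0.12
22 0 [-0.107  0.031] [0.4706 0.1132 0.031 ] [ 0.12 -0.06  2.31 -0.17  0.52 -1.22] 0.0 0.15
shift [69.1 45.4 51.7] turn [-0.5 -4.2  0.1] rows min 2.3
```

>>> jog_arm(
  increments=[28,18,8,0,-2,0,21,55,36,25,0,-4,0,21,69,45,45,0,-4,0,21,69,45,51,0,-4,0,21,69,45,51,0,-4,0,21],
)

```text
time_s: 21.73
ee_pos: [0.4337, 0.1166, 0.1147]
orientation: [0.145, 2.865, -0.034]
ft_force: [0.6, -0.6, -0.2]
width: 0.0212
```

Run:
```python
from fk import *
show(); print(Bc.T@(ctrl.get_obs()["ee_pos"][:2]-[.577,.102]))
c=ctrl.capture("wrist"); cv2.imwrite("pics/w12.png",c["image"][:,:,::-1])
for P in [C(-.098,-.018,.079),C(-.098,.018,.079),C(-.107,0,.054),C(-.143,0,.066)]: print(proj(c,P).round(0))
```

```text
t 21.73 p [0.4337 0.1166 0.1147] q [ 0.12 -0.14  2.13 -0.09  0.89 -1.3 ] F [ 0.6 -0.6 -0.2] w 21.2 tilt 15.7 yaw -5.9
[-0.14406675 -0.00047007]
[289. 307.]
[345. 308.]
[317. 273.]
[317. 237.]
```

View pics/w12.png

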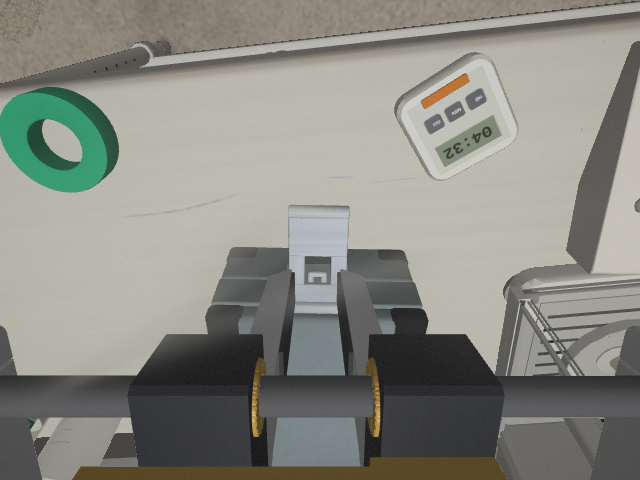

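Run:
```python
from fk import *
for phi in (1.3,1.1,.9,.7,.5,.3,.15,0):
    p=hpath(phi); print(phi,end=" "); inc(C(p[0],0,p[1]),16,-6)
p=hpath(0); inc(C(p[0]+.006,0,p[1]),16,-6)
```

```text
1.3 shift [16.1  0.8 39. ] turn [-0.5 -0.1  0.2] rows min 1.0
1.1 shift [17.   0.9 48.7] turn [-0.5 -0.1  0.2] rows min 1.2
0.9 shift [16.   0.9 58.4] turn [-0.5 -0.1  0.2] rows min 1.5
0.7 shift [13.   1.  67.6] turn [-0.5 -0.1  0.2] rows min 1.7
0.5 shift [ 8.3  1.1 76.2] turn [-0.5 -0.1  0.2] rows min 1.8
0.3 shift [ 1.9  1.1 83.6] turn [-0.5 -0.1  0.2] rows min 2.0
0.15 shift [-3.7  1.1 88.2] turn [-0.5 -0.1  0.2] rows min 2.1
0 shift [-10.    1.1  92. ] turn [-0.5 -0.1  0.2] rows min 2.2
shift [-15.8   1.1  93.6] turn [-0.5 -0.1  0.2] rows min 2.3
```

>>> jog_arm(
  increments=[14,0,20,0,0,0,21,16,0,35,0,0,0,21,17,0,44,0,0,0,21,16,0,54,0,0,0,21,14,0,63,0,0,0,21],
)

```text
time_s: 22.2
ee_pos: [0.4422, 0.1149, 0.0537]
orientation: [0.15, 2.857, -0.032]
ft_force: [0.1, -0.1, 1.2]
width: 0.0209
```

>>> jog_arm(
  increments=[-3,0,7,0,0,0,21,-7,0,13,0,0,0,21,-13,0,20,0,0,0,21,-19,0,25,0,0,0,21,-24,0,29,0,0,0,21],
)

```text
time_s: 22.62
ee_pos: [0.4685, 0.1119, 0.0303]
orientation: [0.15, 2.867, -0.033]
ft_force: [-17.2, 3.6, 12.8]
width: 0.021
```

Run:
```python
from fk import *
show(); print(Bc.T@(ctrl.get_obs()["ee_pos"][:2]-[.577,.102]))
c=ctrl.capture("side"); cv2.imwrite("pics/s8.png",cv2.resize(c["image"][150:310,180:450][:,:,::-1],None,fx=2.9,fy=2.9,interpolation=cv2.INTER_CUBIC))
```

```text
t 22.62 p [0.4685 0.1119 0.0303] q [ 0.1   0.1   2.12 -0.1   0.66 -1.29] F [-17.2   3.6  12.8] w 21.0 tilt 15.6 yaw -6.1
[-0.10894708 -0.00149114]
```

View pics/s8.png

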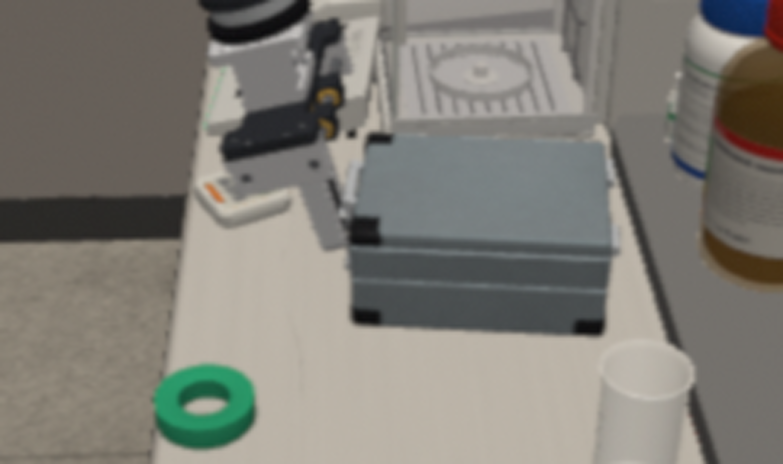

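>>> jog_arm(
  increments=[-3,0,0,0,0,0,21,-3,0,0,0,0,0,21,-3,0,0,0,0,0,21],
)

```text
time_s: 22.92
ee_pos: [0.4681, 0.1118, 0.0295]
orientation: [0.15, 2.871, -0.034]
ft_force: [-10.4, 1.5, 4.5]
width: 0.0207
```

>>> jog_arm(
  increments=[10,0,0,0,0,0,21,30,0,-10,0,0,0,21,50,0,-40,0,0,0,21,60,0,-75,0,0,0,21,60,0,-100,0,0,0,21],
)

```text
time_s: 23.33
ee_pos: [0.386, 0.1215, 0.1121]
orientation: [0.147, 2.862, -0.033]
ft_force: [1.1, -0.2, -0.5]
width: 0.0211
```

Run:
```python
from fk import *
show()
c=ctrl.capture("side"); cv2.imwrite("pics/s9.png",cv2.resize(c["image"][150:310,180:450][:,:,::-1],None,fx=2.9,fy=2.9,interpolation=cv2.INTER_CUBIC))
print([(r["score"],r["centre"]) for r in ctrl.tip_of("side","hasp_tab")][:1],C(-.102,0,.029))
c=ctrl.capture("wrist"); cv2.imwrite("pics/w13.png",c["image"][:,:,::-1])
print([(r["score"],r["centre"]) for r in ctrl.tip_of("wrist","hasp_tab")][:1])
```

```text
t 23.33 p [0.386  0.1215 0.1121] q [ 0.16 -0.25  2.22 -0.1   0.9  -1.26] F [ 1.1 -0.2 -0.5] w 21.1 tilt 15.9 yaw -5.9
[(0.59, [0.4792, 0.1108, 0.0271])] [0.47555877 0.1126619  0.029     ]
[(0.67, [0.4755, 0.1137, 0.0244])]
```

View pics/s9.png

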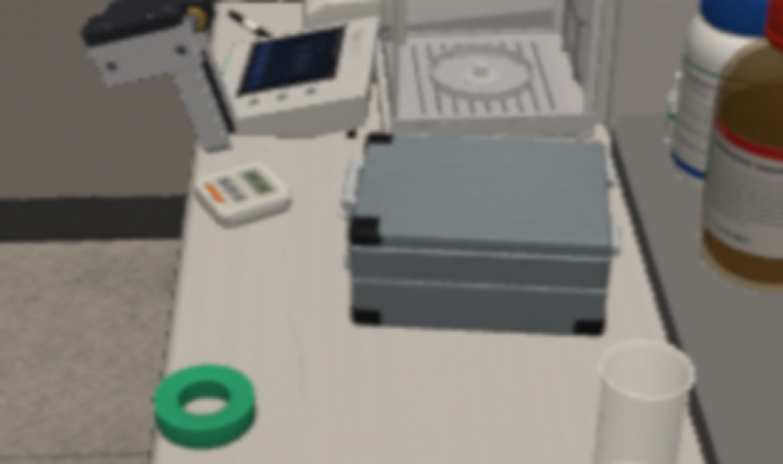

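View pics/w13.png

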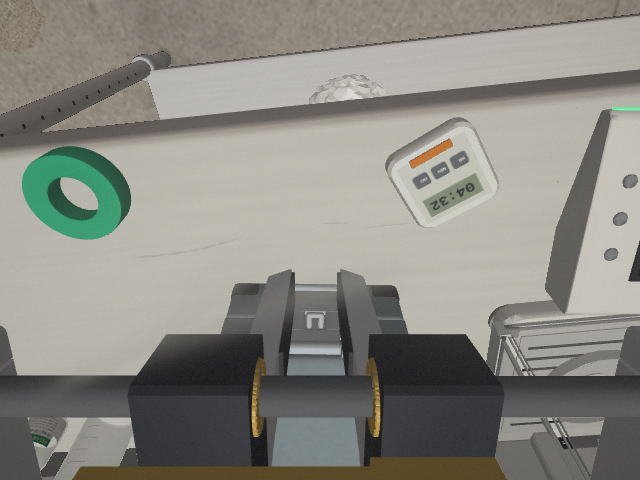

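Run:
```python
from fk import *
c=ctrl.capture("wrist")
for phi in (0,.12,.3):
    p=np.array([-.098,.079])+.066*np.array([-np.sin(phi),-np.cos(phi)])+.005*np.array([-np.cos(phi),np.sin(phi)]); print(phi,proj(c,C(p[0],0,p[1])).round(1))
print(proj(c,C(-.092,.03,.07)),proj(c,C(-.107,0,.054)))
im=c["image"][270:370,215:425]; cv2.imwrite("pics/z.png",cv2.resize(im[:,:,::-1],None,fx=3.8,fy=3.8,interpolation=cv2.INTER_CUBIC))
```

```text
0 [316.5 288.9]
0.12 [316.5 282.4]
0.3 [316.5 273.8]
[357.51422897 352.16107521] [316.20067398 320.81539157]
```

View pics/z.png

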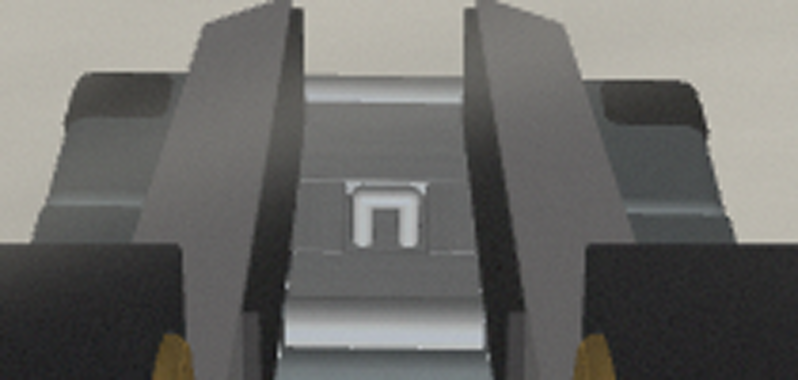

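Run:
```python
from fk import *
show(); ctrl.job_done()
```

```text
t 23.58 p [0.3889 0.1214 0.1117] q [ 0.16 -0.24  2.22 -0.1   0.9  -1.26] F [-0.6  0.3 -0.1] w 21.0 tilt 16.0 yaw -6.0
the job is handed in; nothing more can be done
```

I packed the syringe into the green bay and the marker into the red bay. I then shut the lid, swung the hasp home over the staple, and handed the job in at 23.6 s of the 66 s. No verdict was reported.

**Last checks**
- **Bays:** before the lid was shut, the wrist view showed both objects flat and lengthwise. The network's readings put the syringe about 6 mm and the marker about 4 mm from the middle of their bays. I could not look inside again after shutting the lid.
- **Lid:** it looks flush in the side view, and I pressed it down to about 60 N (wrist limit 120 N). I judged it shut from the pictures; I had no direct reading of its angle.
- **Hasp:** the staple shows through its slot. The end of the hasp sits at pixel row 290.5, against 288.9 predicted for fully home and 282.4 for 0.12 rad open. Both cameras' tab readings were within about 5 mm of the home position.
- **Robot:** it stood clear of everything at the end, with less than 1 N on the tool.
- **Other things on the bench:** I saw none of them move, but I did not measure their final positions.

**What went wrong on the way:** the first grip on the syringe failed because I lifted before the fingers had closed. The first grip on the marker failed because the fingers were about 5 mm too high. Neither disturbed the objects, and both second tries worked.

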